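Rack the spatula and switch off the demagnetiser

TASK

The orange-handled flat spatula has been demagnetised. Draw it out of the demagnetiser's pocket, slide it blade first and fully home into the empty white-edged slot of the leaning black tool caddy, and let go of it. Only then switch the demagnetiser off by turning its inner knob anticlockwise to the stop, without shifting the outer ring and without disturbing the other tools and things on the shelf.

Things in the scene. Friction and masses are not known exactly. Their poses are not given: they have to be found in the camera images.
- spatula: Flat spatula, 150 long, 42 g: steel blade 60 long, 16 wide (x), 3 thick (y), its last 10 mm narrowed to 12 x 2; orange plastic handle 90 long, 20 wide (x), 10 thick (y). Origin at the middle of the blade's free end; z runs along the tool from blade to handle, shoulder at z = 60, top at z = 150. Stands upright, loose, in the demagnetiser's pocket, shoulder on the housing top.
- demag: Demagnetiser, fixed: grey box 110 (x) x 140 (y) x 70 high, origin at the centre of its underside, z up. On top a pocket (at x 0, y -40, see pocket_mouth) and two concentric knobs (axis at x 0, y +35). A white dot on the housing top on the -x side of the knobs marks off. May stand left or right.
- pocket_mouth (a point): Middle of the pocket's mouth on the housing top. The pocket is vertical, 20 (box x) by 6 (box y), deeper than the blade; axes as the box's.
- knob_top (a point): Top centre of the inner knob, 117 above the shelf: aluminium cylinder 24 diameter and 30 tall, standing on a thin stem 5 above the outer ring (its side runs from 30 down to 0 above its underside, 47 to 17 above the housing top). Red pointer line. Turns with the knob; its z axis is the knob axis, up.
- inner_knob (a joint): Inner knob angle, rad, 0 = off (pointer at the white dot, end stop), growing clockwise seen from above to 1.6; starts on, at about 0.9 to 1.35. It stays where it is left; light friction, about 0.02 N m. Anticlockwise brings it to 0.
- outer_ring (a joint): Strength ring around the foot of the inner knob: black, 56 diameter, 12 tall, on the housing top, orange mark; angle in rad clockwise from above; turns as lightly as the inner knob and independently of it. Not to be moved.
- ring_mark (a point): The orange mark on the outer ring's top, 24 from the knob axis.
- caddy: Black plastic tool caddy, fixed, footprint about 140 (x) x 150 (y), origin at the centre of its underside, z up; it carries the leaning rack block.
- rack: Rack block, leaning 30 deg from vertical, top towards the caddy's -x. Origin: middle of the empty slot's mouth (white outline) on the slanted upper face; z points out along the slot, x along its long side, y across. Slot 20 (x) x 6 (y), 66 deep. Face: x +-22, y +16 to -132. Neighbours at y -60 (tweezers), -88 (pin vise), -116 (probe) stand out 39 along z.
- slot_home (a point): Where the end of the blade is when the spatula is fully home (handle shoulder on the slanted face): in the empty slot, 60 below its mouth. Axes as the rack's.
- tweezers: Steel tweezers, 105 long, 8 x 9, loose in the rack; origin at the lower end, z along them. Leave alone.
- pin_vise: Brass pin vise, 105 long, 10 diameter, loose in the rack; origin at the lower end, z along it. Leave alone.
- probe: Blue-handled probe, 105 long, 8 diameter, loose in the rack; origin at the lower end, z along it. Leave alone.
- tin: Closed round aluminium tin, 72 diameter, 30 high, on the shelf between demagnetiser and caddy; origin at its underside. Leave alone.
- bottle: Small white plastic bottle with blue cap, 40 diameter, 75 high, beyond the tin and loupe; origin at its underside. Leave alone.
- loupe: Black loupe standing on its narrow end, 38 diameter, 34 high, just beyond the tin; origin at its underside. Leave alone.
There are look-alikes about, which are no part of the job. What is shaped like the demag but blue is not meant.

How it is judged:
By the outcome, as a careful person would: the job done as asked, in the order asked, and still so for the second after the job is handed in, with the robot touching nothing.
It also fails if it takes over 51 s, if anything falls off the work surface, if the arm or the gripper's body presses on something with over 40 N, if the wrist force passes 120 N, or if a joint passes its speed limit or range.

ROBOT

A 6-joint arm with a two-finger parallel gripper is mounted at the origin on the work surface. World frame = base frame: x ahead of the robot, y to its left, z up, the work surface at z = 0. Lengths are in m, angles in rad, forces in N, time in s.
With the tool pointing down it reaches from about 0.375 to 0.975 m from the base axis. Payload 3.8 kg.
Tool frame: the origin (TCP) lies on the mounting face of the last link; the fingertips stand 173 mm ahead of it and the grasp point (between the pads) lies 155 mm ahead of it; z points along the fingers, y is the direction in which the jaws open and shut (so a half turn about z gives the same grasp; the last joint's range is limited). The gripper opens to 85 mm and grips with 20 to 120 N. Pads are 22 mm wide; open, the fingers measure 114 mm over their backs; the gripper's body (76 mm by 85 mm) begins 54 mm behind the grasp point. The pads swing forward as they close: fully open they stand 13 mm farther back than shut.
Start: joints at [-1.268, 0.264, 1.604, -0, 1.274, -0.037], TCP at [0.225, -0.636, 0.405] pointing down, gripper open.
Joint ranges: [-2.63, 2.63], [-0.94, 2.18], [0.31, 2.57], [-1.31, 4.45], [0, 2.66], [-2.55, 2.55]. Speed limits (rad/s): [2.57, 2.57, 3.14, 3.14, 3.14, 3.14].

INTERFACE

Orientations are given as a rotation vector (axis times angle).
In Python, from workcell import bot, imaging, order gives the robot as it stands. The module is installed in compiled form; this text tells all that it offers.
- The arm moves only by the shell command python3 -m creep 'ROWS' [OPENING] [FORCE]. ROWS is JSON, a list of rows, each an object with "slide": the shift along the tool's x, y, z each as a share of 25 mm, from -1 to 1, a list of three; "angular": the turn, a rotation vector about the tool's x, y, z each as a share of 4 degrees, from -1 to 1, a list of three. A call has 1 to 5 rows; each row shifts and turns the commanded pose from where the row before left it, along the tool's axes as they then stand; what a row does not reach is not made up. A row lasts 1/12 s, in which the tool goes at most 41.7 mm and 7.16 degrees, less where a joint would pass 70% of its speed; a pose out of reach is approached as far as the arm can. A call with a number of a shift or a turn outside -1 to 1 is refused whole. A call with a gripper value outside its range is refused whole. OPENING is the closure, from -1 (fully open) to 1 (shut), set as the call begins (- or left out, the last holds). The fingers move at their own pace and stop on an object; FORCE is the grip in N (left out, the last holds). Time passes only in rows, so rows that do not move let the fingers close. It gives the time, the measured TCP pose, the force and the opening at its end, in the units of the state.
- bot.read_state(): the state, without advancing time (a new reading comes with each control period).
- imaging.read_camera(name): name is "scene" or "top"; returns (picture, depth): 480x640x3 uint8, red, green, blue; 480x640 float32, m along the optical axis (not along the pixel's ray), 0 where there is no reading.
- imaging.camera_model(name): a dict with "fovy" (degrees; the focal length in pixels is half the picture's height over the tangent of half this angle, whatever the lens; pixels are square), "cx", "cy" (the principal point, pixels), "camera_from_world" (4x4, takes a point from world to camera coordinates). Camera axes: x right, y down, z forward; pixel columns grow to the right and rows downward; lengths in m; the calibration is good to about 2 mm. A picture is of the moment at which its call begins. camera_model takes no time and is no camera call.
- order.finish_job(): hands the job in, once; it reports no verdict.
The state is a dict: "time": time; "q": joint angles; "joint_vel": joint speeds; "joint_torque": joint torques, N m; "tool_pos": TCP position; "tcp_rot": TCP orientation; "wrist_force": force on the tool from outside, world axes, zero at the start; "torque": the same for the moment, N m; "width": opening from 0.0 (shut) to 1.0 (fully open).
Only numpy, scipy, OpenCV 4.12 (cv2) and the standard library are available. Lean on these libraries where they do the work, as an engineer would, in place of code of your own. Each camera call takes 0.05 s, during which the arm holds its last target.

## Working session

There is one attempt and no reset: what is moved stays moved. The work goes in short steps, Python scripts to look and compute and a shell command to move; the robot and the scene stay as the last step left them, time stands still between calls to the robot, and variables do not carry over. Pictures are saved under pics/ and viewed, and the job is handed in when it is done.

```bash
mkdir -p pics; python3 - <<'E'
from workcell import bot, imaging
import cv2, numpy as np
print(bot.read_state())
for n in ("scene","top"):
    p,d=imaging.read_camera(n); np.savez(f"{n}0.npz",p=p,d=d)
    cv2.imwrite(f"pics/{n}0.png",p[:,:,::-1])
    print(n,imaging.camera_model(n))
E
```

```text
{'time': 0.0, 'q': array([-1.26789167e+00,  2.64789159e-01,  1.60539737e+00, -1.12905065e-05,
        1.27367348e+00, -3.69261093e-02]), 'joint_vel': array([-0.00119751,  0.00055431,  0.00137535, -0.00084162, -0.00032205,
        0.00020705]), 'joint_torque': array([-1.14004251e-04, -5.15106690e+01, -3.67314327e+01,  2.72578673e-04,
        1.30484859e-02, -2.18256201e-05]), 'tool_pos': array([ 0.22487395, -0.63607823,  0.40332468]), 'tcp_rot': array([-3.09413635e+00, -5.30865363e-01,  4.88706471e-04]), 'wrist_force': array([ 0.27280732, -0.58286995, -0.05811009]), 'torque': array([-0.03802176, -0.00695635,  0.05494217]), 'width': 0.999435656042708}
scene {'fovy': 48.0020192117053, 'cx': 321.11911535882905, 'cy': 232.09166926171127, 'camera_from_world': array([[ 0.70889868,  0.70511927, -0.01641593, -0.37206308],
       [ 0.5422355 , -0.55973079, -0.62664352, -0.20805116],
       [-0.45104692,  0.43532546, -0.77913312,  1.29227806],
       [ 0.        ,  0.        ,  0.        ,  1.        ]])}
top {'fovy': 57.708074196231756, 'cx': 320.3167346787719, 'cy': 235.3171490054693, 'camera_from_world': array([[-0.09993261, -0.99499265, -0.00176077,  0.04475777],
       [-0.97181885,  0.09798454, -0.2143995 ,  0.53455124],
       [ 0.21349846, -0.01971436, -0.97674447,  0.76753623],
       [ 0.        ,  0.        ,  0.        ,  1.        ]])}
```

View pics/scene0.png

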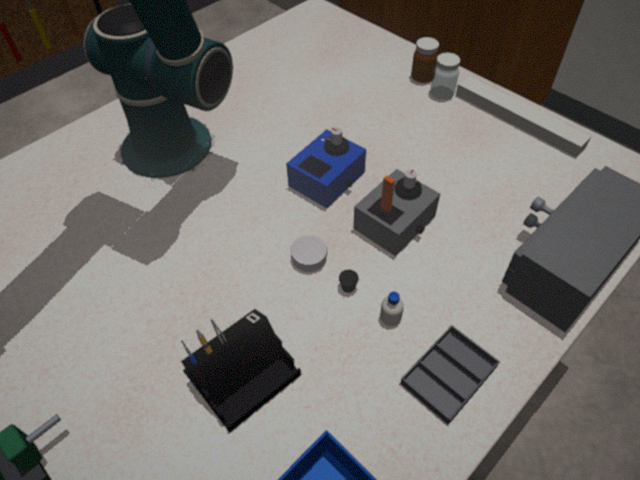

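View pics/top0.png

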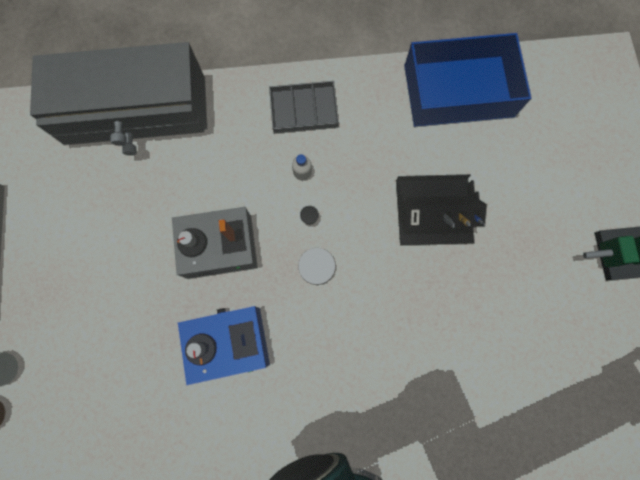

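The scene view shows the grey demagnetiser at about (397,210), with the spatula at (388,195). The caddy is at about (240,370), with its empty white-edged slot at (253,318). In the top view the demagnetiser is at (215,243) and the slot at (416,217). I'll zoom in.

```bash
cat > h.py <<'E'
import numpy as np, cv2
from workcell import imaging
def K(n):
    m=imaging.camera_model(n); f=240/np.tan(np.radians(m["fovy"])/2); return f,m["cx"],m["cy"],m["camera_from_world"]
def proj(n,P):
    f,cx,cy,T=K(n); P=np.atleast_2d(P); c=P@T[:3,:3].T+T[:3,3]
    return np.c_[cx+f*c[:,0]/c[:,2],cy+f*c[:,1]/c[:,2]]
def cloud(n,d):
    f,cx,cy,T=K(n); v,u=np.mgrid[:480,:640]
    c=np.stack([(u-cx)/f*d,(v-cy)/f*d,d],-1)
    return (c-T[:3,3])@T[:3,:3]
def atz(n,u,v,z):
    f,cx,cy,T=K(n); r=np.array([(u-cx)/f,(v-cy)/f,1])@T[:3,:3]; o=-T[:3,:3].T@T[:3,3]
    return o+r*(z-o[2])/r[2]
def crop(p,x0,y0,w,h,s,fn):
    cv2.imwrite(fn,cv2.resize(p[y0:y0+h,x0:x0+w,::-1],None,fx=s,fy=s,interpolation=cv2.INTER_CUBIC))
E
python3 - <<'E'
from h import *
for n,b in (("top",[(165,195,100,90,6),(385,165,110,90,6)]),("scene",[(345,160,100,95,6),(170,300,140,140,4)])):
    z=np.load(n+"0.npz")
    for i,q in enumerate(b): crop(z["p"],*q,f"pics/{n}c{i}.png")
    W=cloud(n,z["d"]); print(n,(z["d"]>0).mean())
    np.save(n+"W.npy",W)
E
```

```text
top 0.9960514322916667
scene 0.995927734375
```

View pics/topc0.png

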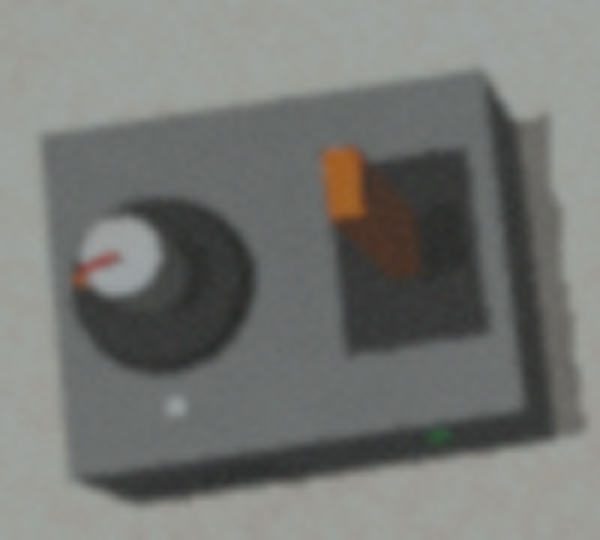

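View pics/topc1.png

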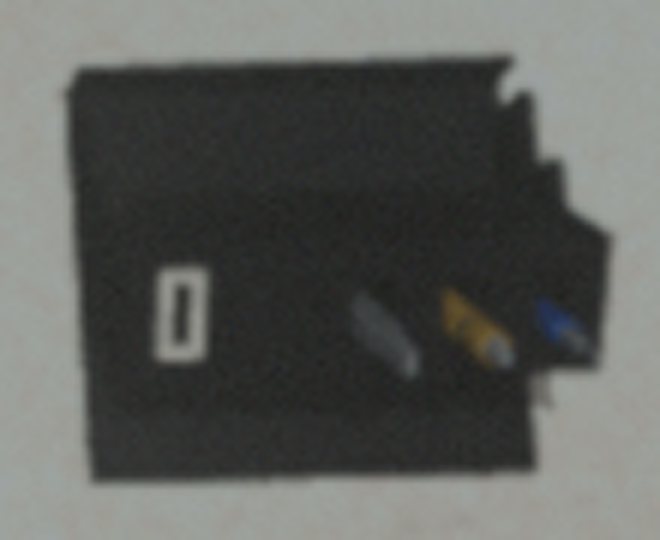

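View pics/scenec0.png

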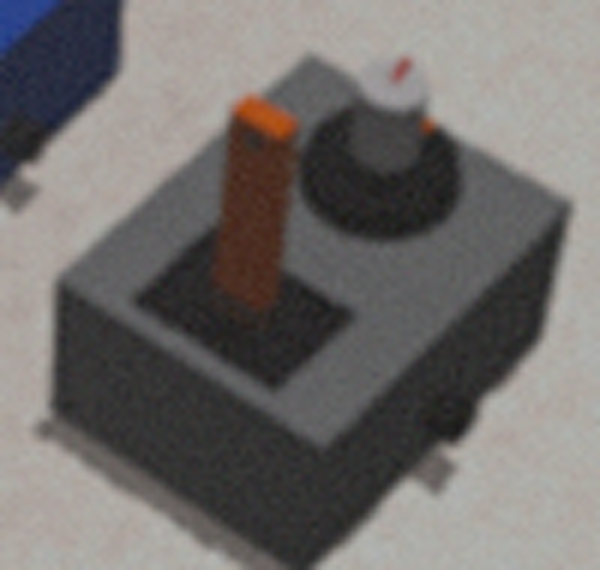

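View pics/scenec1.png

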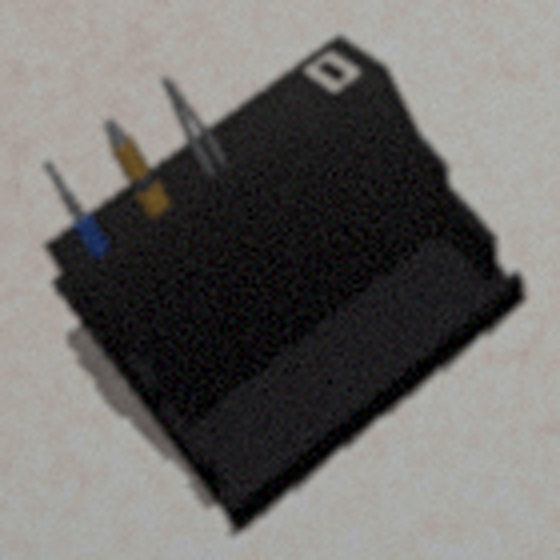

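```bash
python3 - <<'E'
from h import *
for n in("scene","top"):
    T=K(n)[3]; print(n,"pos",-T[:3,:3].T@T[:3,3])
def pt(X,Y,x0,y0,s,z,n="top"): return atz(n,x0+(X+.5)/s-.5,y0+(Y+.5)/s-.5,z)
C=np.array([pt(*c,165,195,6,.07) for c in [(42,135),(483,70),(525,408),(75,478)]])
print("corners",C.round(4)); e=lambda a,b:(C[b]-C[a])
for a,b in((0,1),(3,2),(3,0),(2,1)): v=e(a,b);print(np.linalg.norm(v),np.degrees(np.arctan2(v[1],v[0])))
print("centre",C.mean(0))
print("knobtop",pt(122,256,165,195,6,.117),"dot",pt(176,406,165,195,6,.07),"ringc",pt(165,286,165,195,6,.082))
print("spat top",pt(343,182,165,195,6,.16))
D=np.array([pt(*c,345,160,6,.07,"scene") for c in [(310,55),(570,207),(322,447),(60,280)]])
print("scene corners",D.round(4),"c",D.mean(0)); 
print("sc knob",pt(397,80,345,160,6,.117,"scene"),"spat",pt(265,116,345,160,6,.16,"scene"))
# depth check
for n,uv in(("top",(240,225)),("top",(222,226)),("top",(185,238))):
    W=np.load(n+"W.npy"); print(uv,W[uv[1]-1:uv[1]+2,uv[0]-1:uv[0]+2].reshape(-1,3).mean(0))
# slot via depth
W=np.load("topW.npy"); 
for (X,Y) in [(157,268),(209,268),(206,361),(154,361),(182,314)]:
    u=385+(X+.5)/6-.5; v=165+(Y+.5)/6-.5; u,v=round(u),round(v); print("slot",W[v-1:v+2,u-1:u+2].reshape(-1,3).mean(0))
# plane fit of rack face around slot
m=W[205:232,402:455].reshape(-1,3); z=np.load("top0.npz")["p"][205:232,402:455].reshape(-1,3)
print(m[:,2].min(),m[:,2].max())
E
```

```text
scene pos [ 0.95944579 -0.41666534  0.87037495]
top pos [0.36009193 0.00728738 0.86437309]
corners [[0.5969 0.2668 0.07  ]
 [0.6042 0.1275 0.07  ]
 [0.4952 0.1215 0.07  ]
 [0.4874 0.2597 0.07  ]]
0.1394631522150613 -87.01088338490885
0.1384201903154022 -86.77820470303323
0.10972878259781563 3.7126166464266466
0.1091584443821356 3.1683422133200523
centre [0.54589932 0.19385255 0.07      ]
knobtop [0.54384729 0.22910228 0.117     ] dot [0.50653129 0.2281212  0.07      ] ringc [0.5417416  0.22672396 0.082     ]
spat top [0.5481584  0.15458299 0.16      ]
scene corners [[0.4891 0.2611 0.07  ]
 [0.598  0.2658 0.07  ]
 [0.6045 0.1288 0.07  ]
 [0.4974 0.1232 0.07  ]] c [0.54725184 0.19472499 0.07      ]
sc knob [0.54455248 0.23206615 0.117     ] spat [0.54905092 0.15510556 0.16      ]
(240, 225) [0.56789181 0.1388647  0.07265279]
(222, 226) [0.54580368 0.15390363 0.16173516]
(185, 238) [0.54219619 0.22865096 0.11817978]
slot [ 0.56201664 -0.17967523  0.08998888]
slot [ 0.5605716  -0.19438112  0.08985024]
slot [ 0.53386878 -0.19377308  0.07455206]
slot [ 0.53550606 -0.17702572  0.07476663]
slot [ 0.55130831 -0.19005829  0.06864928]
0.0032383681266635682 0.8643730913021683
```

```bash
python3 - <<'E'
from h import *
from scipy.optimize import least_squares
px={}
for n,(x0,y0,w,h) in(("top",(405,205,22,25)),("scene",(243,309,20,17))):
    z=np.load(n+"0.npz"); p=z["p"][y0:y0+h,x0:x0+w].astype(float).mean(2); d=z["d"]
    wgt=np.clip(p-70,0,None)
    m=(p>85).astype(np.uint8); nn,lab,st,ce=cv2.connectedComponentsWithStats(m); 
    k=[i for i in range(1,nn)]; print(n,[(st[i].tolist(),ce[i].round(2).tolist()) for i in k])
    k=max(k,key=lambda i:st[i,4]) if n=="top" else max(k,key=lambda i:st[i,4])
    r=cv2.minAreaRect(np.argwhere(lab==k)[:,::-1].astype(np.float32)); print(r)
    px[n]=np.array(r[0])+[x0,y0]
print(px)
f=lambda P:np.r_[proj("top",P)[0]-px["top"],proj("scene",P)[0]-px["scene"]]
s=least_squares(f,[.55,-.186,.08]); print("slot mouth",s.x,s.fun)
W=np.load("topW.npy"); A=W[200:238,400:440]
good=(A[...,2]<.13)&(A[...,0]>.53)&(A[...,0]<.565)
P=A[good]; c=P.mean(0); 
for it in range(5):
    U,S,V=np.linalg.svd(P-c,full_matrices=False); nn=V[2]*np.sign(V[2,2]); r=(P-c)@nn; k=np.abs(r)<.004; P=P[k] if it<4 else P; c=P.mean(0)
print(len(P),"normal",nn,"tilt",np.degrees(np.arccos(nn[2])),"yaw of -n",np.degrees(np.arctan2(-nn[1],-nn[0])),"plane z at mouth",c[2]-((s.x-c)[:2]@nn[:2])/nn[2])
# world table
print("table z",np.median(W[270:300,340:400].reshape(-1,3)[:,2]), "boxtop z",np.median(W[215:222,190:210,2]))
# caddy footprint edges at shelf z~? left edge in top
u=lambda X,Y,z:atz("top",385+(X+.5)/6-.5,165+(Y+.5)/6-.5,z)
for a,b,z in (((93,480),(535,470),0.0),((75,72),(510,58),.0),((72,90),(93,480),.0)):
    v=u(*b,z)-u(*a,z); print(u(*a,z),np.linalg.norm(v),np.degrees(np.arctan2(v[1],v[0])))
E
```

```text
top [([6, 4, 9, 16, 113], [9.92, 11.65])]
((10.0, 11.5), (15.0, 8.0), 90.0)
scene [([0, 0, 20, 14, 153], [8.65, 5.16])]
((9.5, 6.5), (13.0, 19.0), 90.0)
{'top': array([415. , 216.5]), 'scene': array([252.5, 315.5])}
slot mouth [ 0.54860168 -0.18501009  0.08629639] [-0.48965592 -0.26373632 -0.50060343  0.05319677]
338 normal [-0.98116566  0.08581442  0.1730602 ] tilt 80.0342067923659 yaw of -n -4.998466775645214 plane z at mouth 0.07095671991635012
table z 0.0017226682515352114 boxtop z 0.07199068558110186
[ 0.51376986 -0.16868036  0.        ] 0.14912371922245501 -94.43521274702829
[ 0.65813242 -0.18259214  0.        ] 0.15210355373482876 -93.82921468379425
[ 0.65168166 -0.18064341  0.        ] 0.1384296960198015 175.0423325990316
```

```bash
python3 - <<'E'
from h import *
a=np.load("top0.npz")["p"]; b=np.load("scene0.npz")["p"]
crop(a,400,200,36,36,14,"pics/sa.png"); crop(b,235,300,36,36,14,"pics/sb.png")
i=np.hstack([cv2.resize(cv2.imread(f"pics/{n}.png"),(400,400)) for n in("sa","sb")]); cv2.imwrite("pics/sab.png",np.clip(i.astype(float)*1.3,0,255).astype(np.uint8))
E
```

```text
(no output)
```

View pics/sab.png

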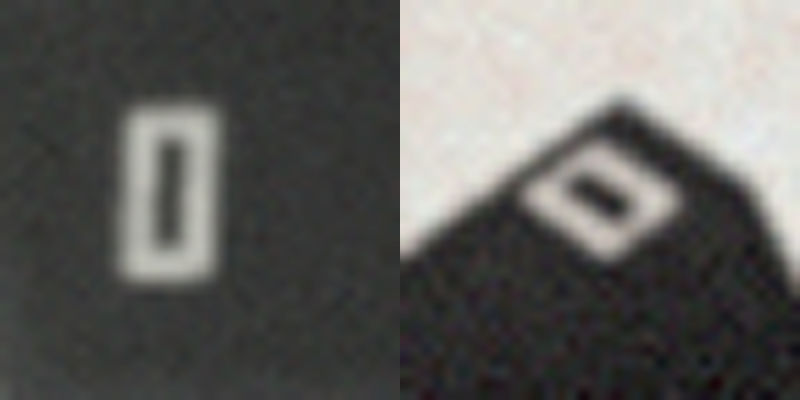

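```bash
python3 - <<'E'
from h import *
from scipy.optimize import least_squares
s=400/36
q=lambda L,x0,y0:np.array([(x0+(X+.5)/s-.5,y0+(Y+.5)/s-.5) for X,Y in L])
# order: (+x,+y),(+x,-y),(-x,-y),(-x,+y)
t=q([(121,105),(222,106),(216,282),(115,280)],400,200)
c=q([(285,194),(208,264),(119,194),(195,140)],235,300)
sg=np.array([(1,1),(1,-1),(-1,-1),(-1,1)])
def R(yaw,t=np.radians(30)):
    cz,sz=np.cos(yaw),np.sin(yaw); Z=np.array([[cz,-sz,0],[sz,cz,0],[0,0,1]])
    return Z@np.array([[np.cos(t),0,-np.sin(t)],[0,1,0],[np.sin(t),0,np.cos(t)]])
def f(x,full=False):
    P=x[:3]+np.c_[sg*x[4:6],np.zeros(4)]@R(x[3]).T
    return np.r_[(proj("top",P)-t).ravel(),(proj("scene",P)-c).ravel()]
r=least_squares(f,[.548,-.186,.082,-.07,.014,.008],x_scale=[.01,.01,.01,.1,.01,.01])
print(r.x.round(4),np.degrees(r.x[3]),r.fun.round(2))
W=np.load("topW.npy");p=W[200:236,402:440].reshape(-1,3)
# signed distance to model plane
n=R(r.x[3])[:,2]; L=(p-r.x[:3])@R(r.x[3]); k=(abs(L[:,0])<.018)&(L[:,1]<.01)&(L[:,1]>-.05)&(abs(L[:,2])<.02)&((abs(L[:,0])>.014)|(abs(L[:,1])>.01))
print("offset to plane",np.median(L[k,2]),k.sum(),np.polyfit(L[k,0],L[k,2],1),np.polyfit(L[k,1],L[k,2],1))
# neighbours in depth: top ends, predicted tips
for y in(-.06,-.088,-.116):
    P=r.x[:3]+R(r.x[3])@[0,y,.039]; print(proj("top",P),proj("scene",P))
np.save("rack.npy",r.x)
E
```

```text
[ 0.5489 -0.1856  0.0814 -0.0691  0.015   0.0079] -3.959216564091382 [-0.15 -0.   -0.71 -0.35 -0.82 -0.54 -0.17 -0.1   0.    0.45 -0.73 -0.24
 -0.92  0.27 -0.24 -0.29]
offset to plane 0.0008867542605738635 412 [-0.01519649  0.0008424 ] [0.0006375  0.00085712]
[[452.87705546 221.46329095]] [[212.17011847 320.68790815]]
[[468.64121101 220.98163329]] [[197.33000964 331.1384588 ]]
[[484.39973566 220.50014767]] [[182.08951527 341.87096489]]
```

```bash
cat > g.py <<'E'
from h import *
from workcell import bot
from scipy.spatial.transform import Rotation as Ro
def rel(Pt,Rt,off=.155):
    """Pt: target of grasp point; Rt 3x3 tool rot. prints shift (after rotating fully) in tool axes, shares"""
    s=bot.read_state(); R0=Ro.from_rotvec(s["tcp_rot"]).as_matrix(); p=s["tool_pos"]
    tcp=np.array(Pt)-Rt[:,2]*off
    dr=Ro.from_matrix(R0.T@Rt).as_rotvec(degrees=True)
    print("t",round(s["time"],2),"tcp",p.round(4),"q",s["q"].round(2),"w",round(s["width"],3),"F",s["wrist_force"].round(1))
    print("rot (4deg)",(dr/4).round(2)," shift after rot (25mm)",(Rt.T@(tcp-p)/.025).round(3)," shift now axes",(R0.T@(tcp-p)/.025).round(3))
def down(yaw): # tool y along world dir yaw+90deg; x along yaw rotated for z down
    c,s=np.cos(yaw),np.sin(yaw); y=np.array([-s,c,0]); z=np.array([0,0,-1.]); return np.c_[np.cross(y,z),y,z]
E
python3 - <<'E'
from g import *
s=bot.read_state(); print(Ro.from_rotvec(s["tcp_rot"]).as_matrix().round(3))
yd=np.radians(3.2)
for k in(0,1):rel([.5487,.1547,.139+.05],down(yd+k*np.pi))
E
```

```text
[[ 0.943  0.333 -0.001]
 [ 0.333 -0.943  0.002]
 [ 0.    -0.002 -1.   ]]
t 0.1 tcp [ 0.2249 -0.6361  0.4035] q [-1.27  0.26  1.61 -0.    1.27 -0.04] w 0.999 F [-0.1  0.9  0.2]
rot (4deg) [-0.000e+00 -4.000e-02 -4.093e+01]  shift after rot (25mm) [-14.699  30.86    2.379]  shift now axes [ 22.754 -25.503   2.433]
t 0.1 tcp [ 0.2249 -0.6361  0.4035] q [-1.27  0.26  1.61 -0.    1.27 -0.04] w 0.999 F [-0.1  0.9  0.2]
rot (4deg) [-0.03  0.    4.07]  shift after rot (25mm) [ 14.699 -30.86    2.379]  shift now axes [ 22.754 -25.503   2.433]
```

```bash
python3 -m creep '[{"slide":[0,0,0],"angular":[0,0,1]},{"slide":[0,0,0],"angular":[0,0,1]},{"slide":[0,0,0],"angular":[0,0,1]},{"slide":[0,0,0],"angular":[0,0,1]},{"slide":[0.5,-1,0],"angular":[0,0,0.07]}]' 0.1 30
python3 -m creep '[{"slide":[0.5,-1,0],"angular":[0,0,0]},{"slide":[0.5,-1,0],"angular":[0,0,0]},{"slide":[0.5,-1,0],"angular":[0,0,0]},{"slide":[0.5,-1,0],"angular":[0,0,0]},{"slide":[0.5,-1,0],"angular":[0,0,0]}]'
python3 -m creep '[{"slide":[0.5,-1,0],"angular":[0,0,0]},{"slide":[0.5,-1,0],"angular":[0,0,0]},{"slide":[0.5,-1,0],"angular":[0,0,0]},{"slide":[0.5,-1,0],"angular":[0,0,0]},{"slide":[0.5,-1,0],"angular":[0,0,0]}]'
python3 - <<'E'
from g import *
rel([.5487,.1547,.139+.05],down(np.radians(183.2)))
E
```

```text
time: 0.52
tool_pos: [0.2344, -0.6131, 0.4037]
tcp_rot: [3.139, 0.079, -0.002]
wrist_force: [-0.8, -0.0, 0.3]
width: 0.452
time: 0.93
tool_pos: [0.2916, -0.481, 0.404]
tcp_rot: [-3.139, -0.087, 0.001]
wrist_force: [-0.8, 0.9, 1.1]
width: 0.449
time: 1.35
tool_pos: [0.3469, -0.3527, 0.4042]
tcp_rot: [-3.14, -0.087, 0.001]
wrist_force: [-0.1, 0.1, 0.5]
width: 0.447
t 1.35 tcp [ 0.3469 -0.3527  0.4042] q [-0.84 -0.08  1.98  0.    1.24  0.67] w 0.447 F [-0.1  0.1  0.5]
rot (4deg) [-0.01  0.01 -0.01]  shift after rot (25mm) [  9.19  -19.812   2.407]  shift now axes [  9.183 -19.814   2.416]
```

```bash
for i in 1; do :; done
python3 -m creep '[{"slide":[0.47,-1,0],"angular":[0,0,0]},{"slide":[0.47,-1,0],"angular":[0,0,0]},{"slide":[0.47,-1,0],"angular":[0,0,0]},{"slide":[0.47,-1,0],"angular":[0,0,0]},{"slide":[0.47,-1,0],"angular":[0,0,0]}]'
python3 -m creep '[{"slide":[0.47,-1,0],"angular":[0,0,0]},{"slide":[0.47,-1,0],"angular":[0,0,0]},{"slide":[0.47,-1,0],"angular":[0,0,0]},{"slide":[0.47,-1,0],"angular":[0,0,0]},{"slide":[0.47,-1,0],"angular":[0,0,0]}]'
python3 -m creep '[{"slide":[0.47,-1,0],"angular":[0,0,0]},{"slide":[0.47,-1,0],"angular":[0,0,0]},{"slide":[0.47,-1,0],"angular":[0,0,0]},{"slide":[0.47,-1,0],"angular":[0,0,0]},{"slide":[0.47,-1,0],"angular":[0,0,0]}]'
python3 -m creep '[{"slide":[0.47,-1,0],"angular":[0,0,0]},{"slide":[0.47,-1,0],"angular":[0,0,0]},{"slide":[0.47,-1,0],"angular":[0,0,0]},{"slide":[0,0,0],"angular":[0,0,0]},{"slide":[0,0,0],"angular":[0,0,0]}]'
python3 - <<'E'
from g import *
rel([.5487,.1547,.139+.05],down(np.radians(183.2)))
E
```

```text
time: 1.77
tool_pos: [0.3986, -0.2246, 0.4043]
tcp_rot: [-3.14, -0.087, 0.001]
wrist_force: [0.9, 0.3, 0.6]
width: 0.452
time: 2.18
tool_pos: [0.4503, -0.0966, 0.4043]
tcp_rot: [-3.14, -0.087, 0.001]
wrist_force: [-0.2, 0.6, 0.2]
width: 0.453
time: 2.6
tool_pos: [0.502, 0.0315, 0.4043]
tcp_rot: [3.14, 0.088, -0.001]
wrist_force: [0.7, 0.0, 0.6]
width: 0.453
time: 3.02
tool_pos: [0.533, 0.108, 0.404]
tcp_rot: [3.14, 0.091, -0.002]
wrist_force: [-0.7, 0.0, -0.1]
width: 0.448
t 3.02 tcp [0.533 0.108 0.404] q [ 0.15  0.02  1.89 -0.    1.24  1.67] w 0.448 F [-0.7  0.  -0.1]
rot (4deg) [0.01 0.02 0.03]  shift after rot (25mm) [ 0.732 -1.83   2.4  ]  shift now axes [ 0.74  -1.829  2.399]
```

```bash
python3 -m creep '[{"slide":[0.36,-0.92,0.4],"angular":[0,0,0]},{"slide":[0.37,-0.91,1],"angular":[0,0,0]},{"slide":[0,0,0.5],"angular":[0,0,0]},{"slide":[0,0,0],"angular":[0,0,0]},{"slide":[0,0,0],"angular":[0,0,0]}]'
python3 - <<'E'
from g import *
rel([.5487,.1547,.139],down(np.radians(183.2)))
for n,b in (("top",(165,175,120,100,5)),("scene",(325,120,130,120,5))):
    p,d=imaging.read_camera(n); crop(p,*b,f"pics/{n}1.png")
E
```

```text
time: 3.43
tool_pos: [0.5478, 0.1525, 0.3558]
tcp_rot: [3.139, 0.087, -0.006]
wrist_force: [-0.3, 0.1, 0.8]
width: 0.452
t 3.43 tcp [0.5478 0.1525 0.3558] q [ 0.23  0.1   1.89 -0.    1.16  1.74] w 0.452 F [-0.3  0.1  0.8]
rot (4deg) [ 0.02  0.05 -0.01]  shift after rot (25mm) [ 0.042 -0.087  2.472]  shift now axes [ 0.051 -0.091  2.472]
```

View pics/scene1.png

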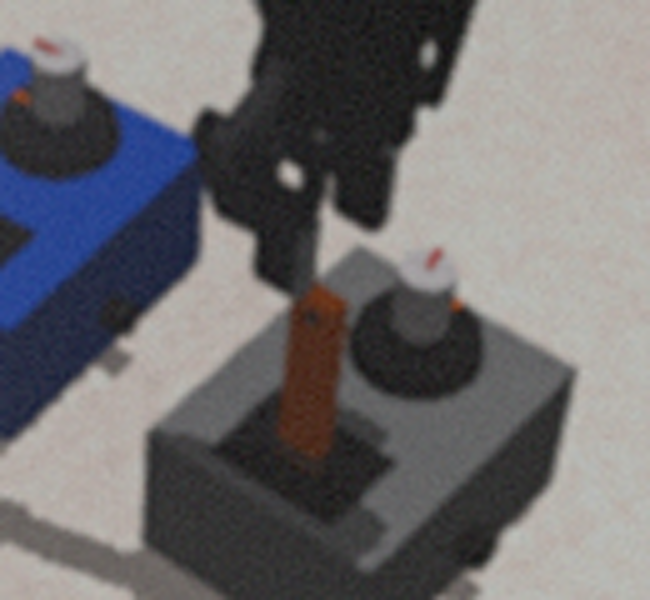

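```bash
python3 -m creep '[{"slide":[0.05,-0.09,0.8],"angular":[0,0,0]},{"slide":[0,0,0.8],"angular":[0,0,0]},{"slide":[0,0,0.87],"angular":[0,0,0]},{"slide":[0,0,0],"angular":[0,0,0]},{"slide":[0,0,0],"angular":[0,0,0]}]'
python3 - <<'E'
from g import *
rel([.5487,.1547,.139],down(np.radians(183.2)))
E
python3 -m creep '[{"slide":[0,0,0],"angular":[0,0,0]},{"slide":[0,0,0],"angular":[0,0,0]},{"slide":[0,0,0],"angular":[0,0,0]},{"slide":[0,0,0],"angular":[0,0,0]},{"slide":[0,0,0],"angular":[0,0,0]}]' 1 40
python3 - <<'E'
from g import *
rel([.5487,.1547,.139],down(np.radians(183.2)))
print(bot.read_state()["torque"])
E
```

```text
time: 3.95
tool_pos: [0.5495, 0.1551, 0.2955]
tcp_rot: [3.14, 0.086, -0.002]
wrist_force: [1.1, 0.1, 1.2]
width: 0.451
t 3.95 tcp [0.5495 0.1551 0.2955] q [ 0.23  0.16  1.94 -0.    1.04  1.75] w 0.451 F [1.1 0.1 1.2]
rot (4deg) [ 0.01  0.02 -0.02]  shift after rot (25mm) [-0.032  0.015  0.061]  shift now axes [-0.032  0.015  0.061]
time: 4.37
tool_pos: [0.5507, 0.1561, 0.2978]
tcp_rot: [-3.14, -0.088, -0.006]
wrist_force: [0.1, -0.3, 6.5]
width: 0.109
t 4.37 tcp [0.5507 0.1561 0.2978] q [ 0.23  0.16  1.94 -0.    1.04  1.75] w 0.109 F [ 0.1 -0.3  6.5]
rot (4deg) [-0.01 -0.05  0.  ]  shift after rot (25mm) [-0.085  0.053  0.15 ]  shift now axes [-0.085  0.053  0.15 ]
[-0.07142642  0.11988245  0.00039635]
```

```bash
python3 -m creep '[{"slide":[0,0,-0.2],"angular":[0,0,0]},{"slide":[0,0,-0.4],"angular":[0,0,0]},{"slide":[0,0,-0.6],"angular":[0,0,0]},{"slide":[0,0,0],"angular":[0,0,0]}]'
python3 -m creep '[{"slide":[0,0,-0.8],"angular":[0,0,0]},{"slide":[0,0,-0.8],"angular":[0,0,0]},{"slide":[0,0,-0.8],"angular":[0,0,0]},{"slide":[0,0,-0.5],"angular":[0,0,0]},{"slide":[0,0,0],"angular":[0,0,0]}]'
python3 -m creep '[{"slide":[0,0,0],"angular":[0,0,0]}]'
python3 - <<'E'
from g import *
for n,b in (("top",(165,155,120,120,5)),("scene",(325,90,140,150,4))):
    p,d=imaging.read_camera(n); crop(p,*b,f"pics/{n}2.png")
i=cv2.imread("pics/top2.png");j=cv2.imread("pics/scene2.png");cv2.imwrite("pics/b2.png",cv2.resize(np.hstack([i[:600],j[:600]]) if 0 else np.hstack([cv2.resize(i,(400,400)),cv2.resize(j,(373,400))]),None,fx=1,fy=1))
E
```

```text
time: 4.7
tool_pos: [0.5511, 0.1563, 0.3291]
tcp_rot: [-3.139, -0.087, -0.009]
wrist_force: [1.5, 0.8, 0.3]
width: 0.112
time: 5.12
tool_pos: [0.5507, 0.1562, 0.4015]
tcp_rot: [-3.139, -0.087, -0.009]
wrist_force: [1.0, -0.2, 0.9]
width: 0.111
time: 5.2
tool_pos: [0.5498, 0.156, 0.3984]
tcp_rot: [-3.14, -0.088, -0.002]
wrist_force: [-0.7, -1.0, -0.9]
width: 0.109
```

View pics/b2.png

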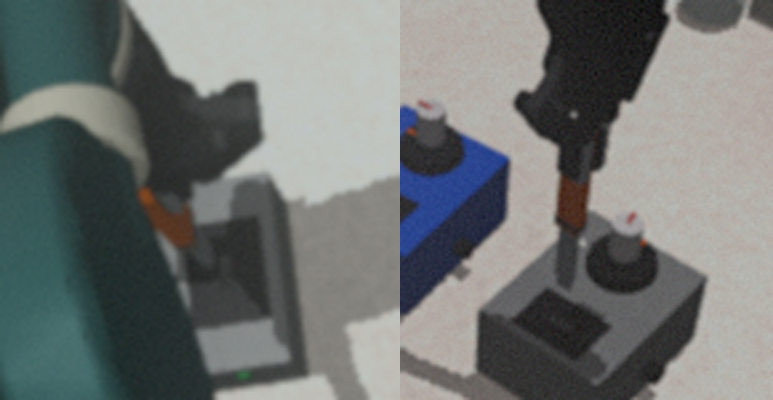

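```bash
cat >> g.py <<'E'
rk=np.load("rack.npy")
def Rrack():
    yaw,t=rk[3],np.radians(30); c,s=np.cos(yaw),np.sin(yaw)
    return np.array([[c,-s,0],[s,c,0],[0,0,1]])@np.array([[np.cos(t),0,-np.sin(t)],[0,1,0],[np.sin(t),0,np.cos(t)]])
def Rtool(): R=Rrack(); return np.c_[R[:,0],-R[:,1],-R[:,2]]
def pre(h,dx=0,dy=0,off=.288): # blade tip h above mouth; dx,dy = blade tip offset in tool axes
    R=Rtool(); rel(rk[:3]+Rrack()[:,2]*h-R@[dx,dy,0],R,off)
E
python3 - <<'E'
from g import *
pre(.05,-.0015)
E
```

```text
t 5.3 tcp [0.5492 0.1559 0.3963] q [0.23 0.07 1.84 0.   1.23 1.75] w 0.109 F [-0.3 -0.2  0.1]
rot (4deg) [-0.46  7.53  1.75]  shift after rot (25mm) [-5.434 13.626 -2.145]  shift now axes [-7.427 12.801  0.882]
```

```bash
python3 -m creep '[{"slide":[-0.6,0.8,0],"angular":[0,0,0]},{"slide":[-0.8,0.8,0],"angular":[0,0,0]},{"slide":[-0.8,0.8,0],"angular":[0,0,0]},{"slide":[-0.8,0.8,0],"angular":[0,0,0]},{"slide":[-0.8,0.8,0],"angular":[0,0,0]}]'
python3 -m creep '[{"slide":[0,0,0],"angular":[-0.06,0.94,0.22]},{"slide":[0,0,0],"angular":[-0.06,0.94,0.22]},{"slide":[0,0,0],"angular":[-0.06,0.94,0.22]},{"slide":[0,0,0],"angular":[-0.06,0.94,0.22]},{"slide":[0,0,0],"angular":[-0.06,0.94,0.22]}]'
python3 -m creep '[{"slide":[0,0,0],"angular":[-0.06,0.94,0.22]},{"slide":[0,0,0],"angular":[-0.06,0.94,0.22]},{"slide":[0,0,0],"angular":[-0.06,0.94,0.22]},{"slide":[0,0,0],"angular":[0,0,0]},{"slide":[0,0,0],"angular":[0,0,0]}]'
python3 - <<'E'
from g import *
pre(.05,-.0015)
E
```

```text
time: 5.72
tool_pos: [0.459, 0.0501, 0.3958]
tcp_rot: [3.14, 0.088, -0.006]
wrist_force: [-0.4, -0.8, 0.1]
width: 0.107
time: 6.13
tool_pos: [0.4598, 0.0506, 0.396]
tcp_rot: [3.087, -0.035, 0.512]
wrist_force: [0.4, -0.3, -0.2]
width: 0.106
time: 6.55
tool_pos: [0.4595, 0.0508, 0.3961]
tcp_rot: [3.016, -0.105, 0.804]
wrist_force: [0.1, -0.7, -0.3]
width: 0.11
t 6.55 tcp [0.4595 0.0508 0.3961] q [ 0.09 -0.31  2.22 -0.12  0.71  1.8 ] w 0.11 F [ 0.1 -0.7 -0.3]
rot (4deg) [0.02 0.04 0.  ]  shift after rot (25mm) [-2.579  9.188 -0.51 ]  shift now axes [-2.581  9.188 -0.492]
```

```bash
python3 -m creep '[{"slide":[-0.26,0.92,-0.05],"angular":[0,0,0]},{"slide":[-0.26,0.92,-0.05],"angular":[0,0,0]},{"slide":[-0.26,0.92,-0.05],"angular":[0,0,0]},{"slide":[-0.26,0.92,-0.05],"angular":[0,0,0]},{"slide":[-0.26,0.92,-0.05],"angular":[0,0,0]}]'
python3 -m creep '[{"slide":[-0.26,0.92,-0.05],"angular":[0,0,0]},{"slide":[-0.26,0.92,-0.05],"angular":[0,0,0]},{"slide":[-0.26,0.92,-0.05],"angular":[0,0,0]},{"slide":[-0.26,0.92,-0.05],"angular":[0,0,0]},{"slide":[-0.24,0.91,-0.05],"angular":[0,0,0]}]'
python3 -m creep '[{"slide":[0,0,0],"angular":[0,0,0]},{"slide":[0,0,0],"angular":[0,0,0]}]'
python3 - <<'E'
from g import *
pre(.05,-.0015)
for n in("scene","top"):
    p,d=imaging.read_camera(n); np.savez(f"{n}3.npz",p=p,d=d)
    u,v=(proj(n,rk[:3]+Rrack()[:,2]*.05)[0]).round().astype(int); print(n,u,v)
    crop(p,u-50,v-60,100,110,5,f"pics/{n}3.png")
pre(.05,-.0015)
i=[cv2.resize(cv2.imread(f"pics/{n}3.png"),(400,440)) for n in("scene","top")]; cv2.imwrite("pics/b3.png",np.hstack(i))
E
```

```text
time: 6.97
tool_pos: [0.4208, -0.0624, 0.3865]
tcp_rot: [3.016, -0.104, 0.807]
wrist_force: [0.3, -0.3, -1.1]
width: 0.114
time: 7.38
tool_pos: [0.3819, -0.175, 0.376]
tcp_rot: [3.016, -0.105, 0.809]
wrist_force: [0.7, 0.6, -1.2]
width: 0.112
time: 7.55
tool_pos: [0.3821, -0.1751, 0.3759]
tcp_rot: [3.016, -0.111, 0.808]
wrist_force: [-0.1, 0.6, 0.0]
width: 0.108
t 7.55 tcp [ 0.3821 -0.1751  0.3759] q [-0.59 -0.38  2.31  0.36  0.78  0.85] w 0.108 F [-0.1  0.6  0. ]
rot (4deg) [ 0.01 -0.   -0.06]  shift after rot (25mm) [-0.042 -0.04   0.025]  shift now axes [-0.043 -0.04   0.025]
scene 240 294
top 421 224
t 7.65 tcp [ 0.3826 -0.1738  0.3761] q [-0.59 -0.38  2.31  0.36  0.78  0.85] w 0.11 F [ 0.3  0.2 -0.8]
rot (4deg) [-0.   -0.01 -0.02]  shift after rot (25mm) [-0.059  0.013  0.024]  shift now axes [-0.059  0.013  0.024]
```

View pics/b3.png

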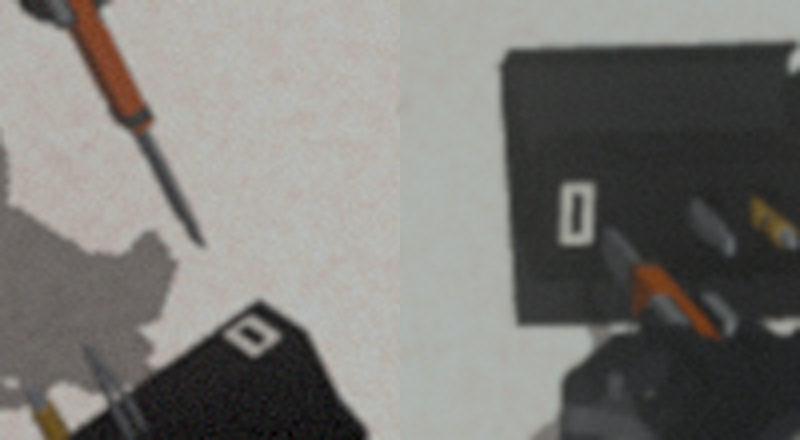

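```bash
cat > ov.py <<'E'
from g import *
def spat(dx,dy,off):
    s=bot.read_state(); R=Ro.from_rotvec(s["tcp_rot"]).as_matrix(); p=s["tool_pos"]
    tip=p+R@[dx,dy,off]; S=np.c_[R[:,0],-R[:,1],-R[:,2]]  # spatula axes x,y,z
    return tip,S
def boxedges(tip,S,hx,hy,z0,z1):
    c=np.array([[a*hx,b*hy,z] for z in(z0,z1) for a,b in((1,1),(1,-1),(-1,-1),(-1,1))]); c=tip+c@S.T
    return c,[(0,1),(1,2),(2,3),(3,0),(4,5),(5,6),(6,7),(7,4),(0,4),(1,5),(2,6),(3,7)]
def overlay(n,p,x0,y0,w,h,s,fn,items):
    im=cv2.resize(p[y0:y0+h,x0:x0+w,::-1],None,fx=s,fy=s,interpolation=cv2.INTER_CUBIC)
    for (c,ed),col in items:
        q=(proj(n,c)-[x0,y0]+.5)*s-.5
        for a,b in ed: cv2.line(im,tuple(int(round(v)) for v in q[a]),tuple(int(round(v)) for v in q[b]),col,1,cv2.LINE_AA)
    cv2.imwrite(fn,im); return im
def items(dx,dy,off):
    t,S=spat(dx,dy,off)
    return [(boxedges(t,S,.008,.0015,0,.06),(0,255,0)),(boxedges(t,S,.010,.005,.06,.15),(255,255,0)),
      (boxedges(rk[:3],Rrack(),rk[4],rk[5],0,0),(255,0,255))]
E
python3 - <<'E'
from ov import *
a=overlay("scene",np.load("scene3.npz")["p"],205,250,60,85,7,"pics/o1.png",items(-.0015,0,.288))
b=overlay("top",np.load("top3.npz")["p"],400,195,54,85,7,"pics/o2.png",items(-.0015,0,.288))
cv2.imwrite("pics/o3.png",np.hstack([a,b])[:600])
E
```

```text
(no output)
```

View pics/o3.png

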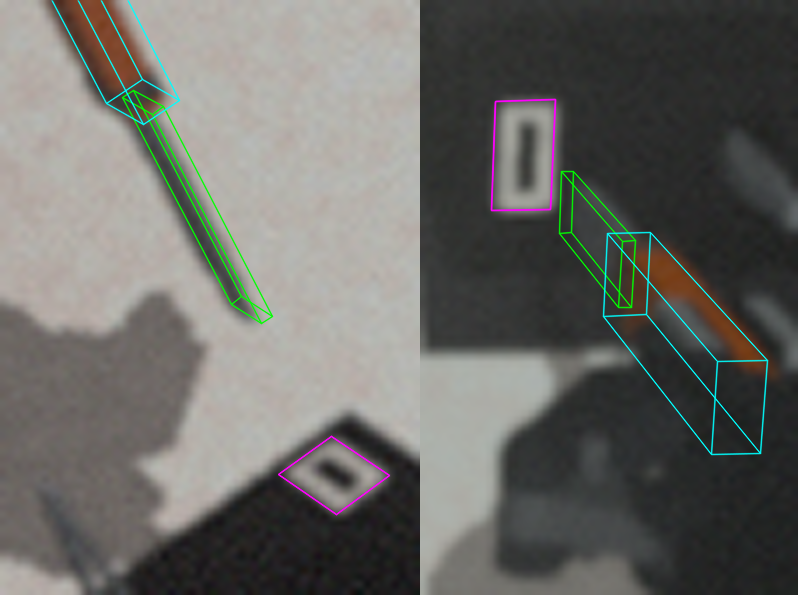

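```bash
python3 - <<'E'
from ov import *
rows=[]
for d in ((-.0015,.003,.288),(0.0005,.004,.288)):
    a=overlay("scene",np.load("scene3.npz")["p"],205,250,60,42,6,"pics/o1.png",items(*d))
    b=overlay("top",np.load("top3.npz")["p"],405,200,60,42,6,"pics/o2.png",items(*d))
    rows.append(np.hstack([a,b]))
cv2.imwrite("pics/o4.png",np.vstack(rows))
E
```

```text
(no output)
```

View pics/o4.png

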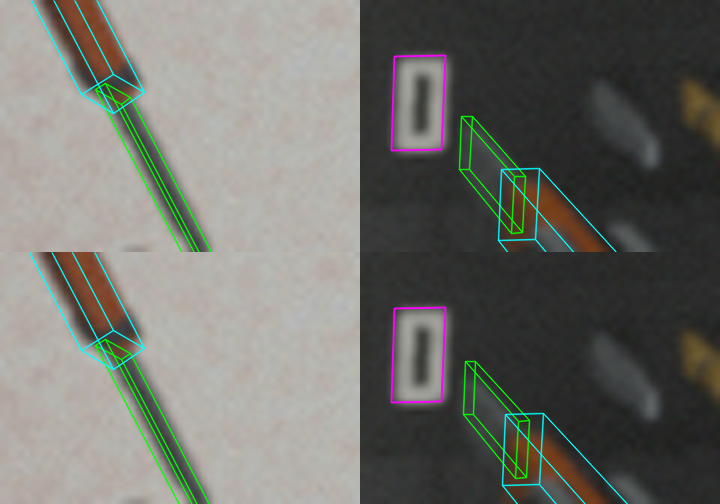

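```bash
cat > fit.py <<'E'
from ov import *
from scipy.optimize import minimize
def edges(n,tip,S,hx,hy,z0,z1):
    c,_=boxedges(tip,S,hx,hy,z0,z1); q=proj(n,c).astype(np.float32)
    h=cv2.convexHull(q,returnPoints=False).ravel(); out=[]
    for a,b in zip(h,np.roll(h,-1)):
        if abs(int(a)-int(b))==4: out.append((q[a],q[b]))
    return out
def fit(tag,off=.288,rots=True,zh=(.065,.105),zb=(.012,.058),save=None):
    G={}
    for n in("scene","top"):
        g=cv2.cvtColor(np.load(f"{n}{tag}.npz")["p"],cv2.COLOR_RGB2LAB).astype(np.float32)
        g=cv2.GaussianBlur(g,(0,0),.8)
        gx=np.stack([cv2.Sobel(g[...,k],cv2.CV_32F,1,0) for k in range(3)],-1);gy=np.stack([cv2.Sobel(g[...,k],cv2.CV_32F,0,1) for k in range(3)],-1)
        G[n]=(gx,gy)
    def pose(x):
        t,S=spat(0,0,off); s=bot.read_state(); R=Ro.from_rotvec(s["tcp_rot"]).as_matrix()
        S2=Ro.from_rotvec(R@[x[2]/20,x[3]/20,0]).as_matrix()@S   # x[2:]: units of 0.05rad
        mid=t+R@np.array([x[0]*.001,x[1]*.001,0])+S[:,2]*.06
        return mid-S2[:,2]*.06,S2
    def score(x,per=False):
        tip,S=pose(x); tot={}
        for n in G:
            v=[]
            for (hx,hy,z0,z1) in ((.008,.0015,*zb),(.01,.005,*zh)):
                for a,b in edges(n,tip,S,hx,hy,z0,z1):
                    d=(b-a)/np.linalg.norm(b-a); m=np.array([-d[1],d[0]]); k=np.linspace(0,1,25)[:,None]; P=(a+(b-a)*k).astype(np.float32)
                    gx=cv2.remap(G[n][0],P[:,0],P[:,1],cv2.INTER_LINEAR).reshape(-1,3);gy=cv2.remap(G[n][1],P[:,0],P[:,1],cv2.INTER_LINEAR).reshape(-1,3)
                    v.append(np.minimum(np.linalg.norm(gx*m[0]+gy*m[1],axis=1),60).mean())
            tot[n]=np.mean(v)
        return tot if per else -(tot["scene"]+tot["top"])
    best=None
    for x0 in [(0,0),(-1.5,3),(1,3),(-2,1),(0,5)]:
        f=(lambda x:score(np.r_[x,0,0])+.02*(x@x)) if not rots else (lambda x:score(x)+.02*(x[:2]@x[:2])+.3*(x[2:]@x[2:]))
        r=minimize(f,np.r_[x0,0,0] if rots else x0,method="Nelder-Mead",options=dict(xatol=.02,fatol=.01,maxiter=600))
        print(np.round(r.x,2),round(r.fun,2))
        if best is None or r.fun<best.fun: best=r
    x=np.r_[best.x,0,0][:4]; tip,S=pose(x); print(score(x,True))
    L=(tip-rk[:3])@Rrack(); print("tip in rack frame mm",(L*1e3).round(2),"axes err deg",Ro.from_matrix(Rrack().T@S).as_rotvec(degrees=True).round(2))
    return tip,S
E
python3 - <<'E'
from fit import *
fit("3",rots=False)
tip,S=fit("3")
it=[(boxedges(tip,S,.008,.0015,0,.06),(0,255,0)),(boxedges(tip,S,.01,.005,.06,.15),(255,255,0))]
a=overlay("scene",np.load("scene3.npz")["p"],205,250,60,50,6,"pics/o1.png",it)
b=overlay("top",np.load("top3.npz")["p"],405,200,60,50,6,"pics/o2.png",it)
cv2.imwrite("pics/o5.png",np.hstack([a,b]))
E
```

```text
[0. 0.] -107.56
[-1.98  1.63] -107.62
[-0.84  0.78] -107.97
[-1.3   1.16] -107.92
[0.   0.45] -107.78
{'scene': np.float32(60.0), 'top': np.float32(47.994427)}
tip in rack frame mm [ 2.36 -0.37 50.61] axes err deg [ 0.02 -0.05 -0.07]
[0. 0. 0. 0.] -107.56
[-1.81  1.41  0.    0.  ] -107.75
[0.07 0.07 0.   0.01] -107.67
[-1.23  1.15  0.    0.  ] -107.92Traceback (most recent call last):
  File "<stdin>", line 3, in <module>
  File "fit.py", line 35, in fit
    r=minimize(f,np.r_[x0,0,0] if rots else x0,method="Nelder-Mead",options=dict(xatol=.02,fatol=.01,maxiter=600))
    res = _minimize_neldermead(fun, x0, args, callback, bounds=bounds,
                               **options)
    fxr = func(xr)
    fx = function(np.copy(x), *(wrapper_args + args))
  File "fit.py", line 34, in <lambda>
    f=(lambda x:score(np.r_[x,0,0])+.02*(x@x)) if not rots else (lambda x:score(x)+.02*(x[:2]@x[:2])+.3*(x[2:]@x[2:]))
                                                                          ~~~~~^^^
  File "fit.py", line 26, in score
    for a,b in edges(n,tip,S,hx,hy,z0,z1):
               ~~~~~^^^^^^^^^^^^^^^^^^^^^
  File "fit.py", line 4, in edges
    c,_=boxedges(tip,S,hx,hy,z0,z1); q=proj(n,c).astype(np.float32)
                                       ~~~~^^^^^
  File "h.py", line 6, in proj
    f,cx,cy,T=K(n); P=np.atleast_2d(P); c=P@T[:3,:3].T+T[:3,3]
              ~^^^
  File "h.py", line 4, in K
    m=imaging.camera_model(n); f=240/np.tan(np.radians(m["fovy"])/2); return f,m["cx"],m["cy"],m["camera_from_world"]
ValueError: time passes only in moves, steps and waits
```

```bash
sed -i 's/^def K(n):/import functools\n@functools.lru_cache(None)\ndef K(n):/' h.py
sed -i 's/np.minimum(np.linalg.norm(gx\*m\[0\]+gy\*m\[1\],axis=1),60).mean()/np.sqrt(np.linalg.norm(gx*m[0]+gy*m[1],axis=1)).mean()*5/' fit.py
sed -i 's/s=bot.read_state(); R=Ro/s=ST(); R=Ro/' fit.py ov.py
sed -i 's/^def spat/@functools.lru_cache(None)\ndef ST(): return bot.read_state()\ndef spat/; s/^from g import \*/from g import *\nimport functools/' ov.py
python3 - <<'E'
from fit import *
fit("3",rots=False)
tip,S=fit("3")
it=[(boxedges(tip,S,.008,.0015,0,.06),(0,255,0)),(boxedges(tip,S,.01,.005,.06,.15),(255,255,0))]
a=overlay("scene",np.load("scene3.npz")["p"],205,250,60,50,6,"pics/o1.png",it)
b=overlay("top",np.load("top3.npz")["p"],405,200,60,50,6,"pics/o2.png",it)
cv2.imwrite("pics/o5.png",np.hstack([a,b]))
E
```

```text
[0. 0.] -92.14
[-1.99  2.02] -118.35
[-1.89  2.  ] -118.36
[-1.93  1.99] -118.36
[0.   2.01] -113.76
{'scene': np.float32(78.97665), 'top': np.float32(39.537132)}
tip in rack frame mm [ 1.27 -1.58 50.61] axes err deg [ 0.02 -0.05 -0.07]
[0. 0. 0. 0.] -92.14
[-1.77  1.95  0.    0.  ] -118.34
[-1.94  1.99  0.    0.  ] -118.35
[-1.99  2.01 -0.    0.  ] -118.36
[0.   2.07 0.   0.  ] -113.78
{'scene': np.float32(78.98138), 'top': np.float32(39.53975)}
tip in rack frame mm [ 1.21 -1.61 50.61] axes err deg [ 0.02 -0.05 -0.07]
```

View pics/o5.png

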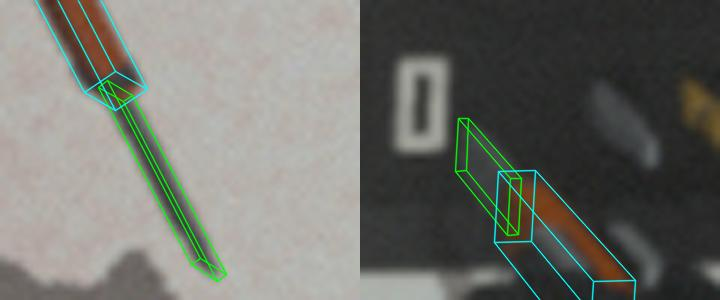

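```bash
python3 - <<'E'
s=open("fit.py").read()
s=s.replace('method="Nelder-Mead",options=dict(','method="Nelder-Mead",options=dict(initial_simplex=np.vstack([(np.r_[x0,0,0] if rots else np.array(x0,float))]*(5 if rots else 3))+np.vstack([np.zeros(4 if rots else 2),np.eye(4 if rots else 2)*([1,1,.4,.4] if rots else 1)]),')
s=s.replace('(-2,1),(0,5)','(-2,1),(0,5),(3,2),(3,4),(1,5)')
open("fit.py","w").write(s)
E
python3 - <<'E'
from fit import *
fit("3",rots=False)
tip,S=fit("3")
it=[(boxedges(tip,S,.008,.0015,0,.06),(0,255,0)),(boxedges(tip,S,.01,.005,.06,.15),(255,255,0))]
a=overlay("scene",np.load("scene3.npz")["p"],205,250,60,50,6,"pics/o1.png",it)
b=overlay("top",np.load("top3.npz")["p"],405,200,60,50,6,"pics/o2.png",it)
cv2.imwrite("pics/o5.png",np.hstack([a,b]))
E
```

```text
[-1.94  1.99] -118.36
[-1.93  1.99] -118.35
[-1.93  2.03] -118.33
[-1.93  1.99] -118.36
[-1.88  1.95] -118.37
[-1.93  1.99] -118.35
[-1.93  1.98] -118.35
[-1.99  2.02] -118.36
{'scene': np.float32(78.96202), 'top': np.float32(39.555466)}
tip in rack frame mm [ 1.32 -1.54 50.61] axes err deg [ 0.02 -0.05 -0.07]
[-1.94  2.01 -0.19  0.38] -119.17
[-1.87  2.   -0.17  0.38] -119.14
[-1.98  2.05 -0.2   0.34] -119.14
[-1.93  2.   -0.2   0.32] -119.15
[-1.98  2.01 -0.19  0.36] -119.16
[-2.03  2.   -0.22  0.36] -119.15
[-2.04  2.   -0.18  0.36] -119.16
[-1.96  1.95 -0.18  0.38] -119.14
{'scene': np.float32(79.054695), 'top': np.float32(40.32556)}
tip in rack frame mm [ 2.41 -2.17 50.62] axes err deg [-0.53 -1.14 -0.07]
```

View pics/o5.png

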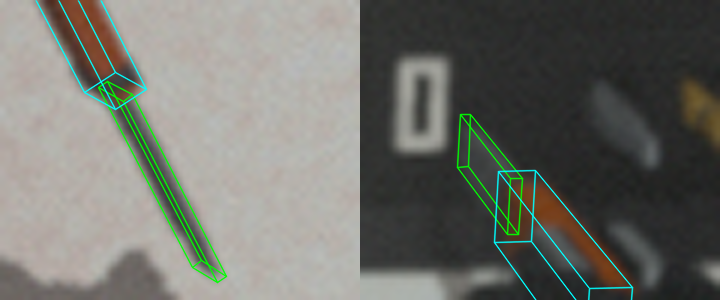

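```bash
python3 -m creep '[{"slide":[-0.06,-0.07,0.4],"angular":[0,0,0]},{"slide":[0,0,0.6],"angular":[0,0,0]},{"slide":[0,0,0.6],"angular":[0,0,0]},{"slide":[0,0,0],"angular":[0,0,0]},{"slide":[0,0,0],"angular":[0,0,0]}]'
python3 - <<'E'
from fit import *
for n in("scene","top"):
    p,d=imaging.read_camera(n); np.savez(f"{n}4.npz",p=p,d=d)
print(ST()["tool_pos"],ST()["wrist_force"])
fit("4",rots=False)
tip,S=fit("4")
it=[(boxedges(tip,S,.008,.0015,0,.06),(0,255,0)),(boxedges(tip,S,.01,.005,.06,.15),(255,255,0))]
a=overlay("scene",np.load("scene4.npz")["p"],220,270,55,60,7,"pics/o1.png",it)
b=overlay("top",np.load("top4.npz")["p"],400,195,55,60,7,"pics/o2.png",it)
cv2.imwrite("pics/o6.png",np.hstack([a,b]))
a=overlay("scene",np.load("scene4.npz")["p"],220,270,55,60,7,"pics/o1.png",[])
b=overlay("top",np.load("top4.npz")["p"],400,195,55,60,7,"pics/o2.png",[])
cv2.imwrite("pics/o7.png",np.hstack([a,b]))
E
```

```text
time: 8.07
tool_pos: [0.4015, -0.1723, 0.3403]
tcp_rot: [3.017, -0.102, 0.808]
wrist_force: [-0.0, 0.7, -0.5]
width: 0.107
[ 0.40162863 -0.17297935  0.34175558] [-0.23726538  0.92310972 -0.30015875]
[-1.22 -0.3 ] -112.91
[-1.15 -0.3 ] -112.91
[-1.12 -0.36] -112.86
[-1.27 -0.3 ] -112.91
[-1.26 -0.3 ] -112.91
[-1.21 -0.3 ] -112.9
[-1.19 -0.3 ] -112.9
[-1.21 -0.3 ] -112.91
{'scene': np.float32(78.09067), 'top': np.float32(34.854927)}
tip in rack frame mm [ 1.66  2.66 11.37] axes err deg [-0.01 -0.15  0.04]
[-0.45 -0.07 -0.13  0.94] -114.44
[-0.45 -0.07 -0.11  0.9 ] -114.44
[ 0.23 -0.02 -0.13  1.38] -113.82
[-0.68 -0.18 -0.09  0.69] -114.24
[-0.52 -0.08 -0.12  0.87] -114.42
[-0.43 -0.05 -0.12  0.99] -114.43
[-0.04 -0.    0.02  1.48] -113.59
[ 0.03 -0.1  -0.07  1.23] -114.24
{'scene': np.float32(78.21028), 'top': np.float32(36.482018)}
tip in rack frame mm [ 5.18  2.1  11.44] axes err deg [-0.33 -2.73  0.04]
```

View pics/o6.png

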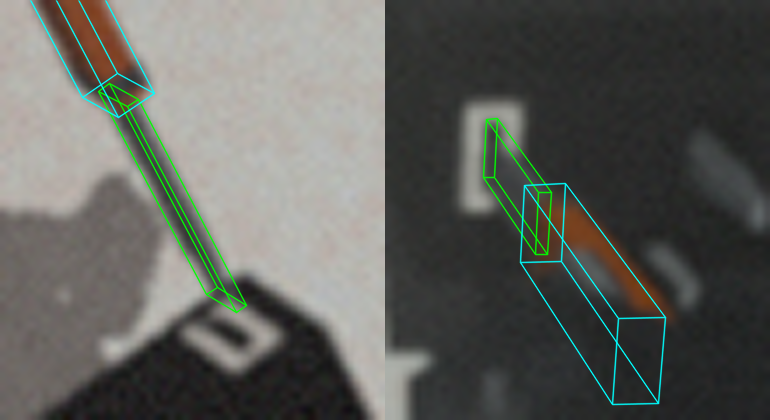

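View pics/o7.png

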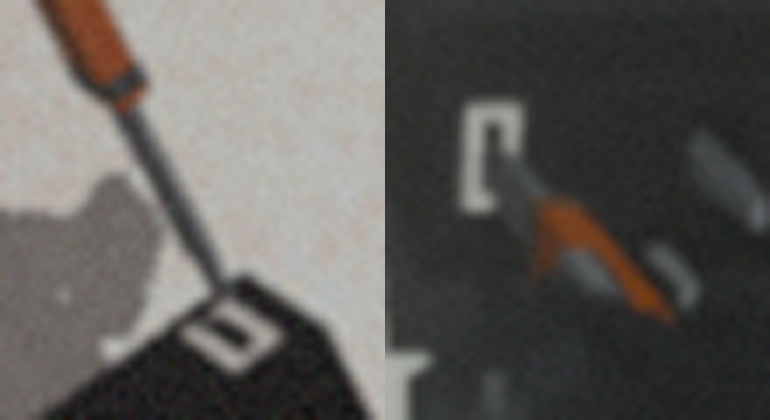

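```bash
python3 - <<'E'
from fit import *
for n in("scene","top"):
  for tag in "34":
    z=np.load(n+tag+".npz"); p=z["p"].astype(int); W=cloud(n,z["d"])
    m=(p[...,0]-p[...,2]>50)&(p[...,0]-p[...,1]>25)&(W[...,2]<.3)
    L=(W[m]-rk[:3])@Rrack()*1e3; k=(abs(L[:,0])<40)&(abs(L[:,1])<30)&(L[:,2]>20); L=L[k]
    print(n,tag,k.sum(),"x",np.percentile(L[:,0],[5,50,95]).round(1),"y",np.percentile(L[:,1],[5,50,95]).round(1),"z",np.percentile(L[:,2],[2,98]).round(1))
    vv,uu=np.where(m); uu=uu[k];vv=vv[k]
    # tip region blade cloud: points with rack z between
    A=(W.reshape(-1,3)-rk[:3])@Rrack()*1e3; zt=L[:,2].min()
    b=A[(abs(A[:,0])<14)&(abs(A[:,1])<10)&(A[:,2]>zt-62)&(A[:,2]<zt-3)&(A[:,2]>4)]
    print("  blade",len(b),"x",np.percentile(b[:,0],[5,50,95]).round(1),"y",np.percentile(b[:,1],[5,50,95]).round(1),"z",np.percentile(b[:,2],[1,50,99]).round(1))
    for j in range(2): 
        if len(b)>20: print("   slope",np.polyfit(b[:,2],b[:,j],1).round(3))
E
```

```text
scene 3 288 x [ 4.4  9.1 11.5] y [-5.7 -1.5  2.4] z [121.3 199.3]
  blade 130 x [-7.   5.5  9.6] y [-3.  -2.1  0.2] z [ 50.2  80.3 106.6]
   slope [0.016 2.115]
   slope [-0.003 -1.528]
scene 4 279 x [ 1.5  7.8 10.2] y [-1.3  3.   7. ] z [ 79.2 159.6]
  blade 124 x [-7.4  4.1  8.5] y [1.8 2.7 4.9] z [ 9.7 39.6 64.9]
   slope [0.032 0.883]
   slope [-0.005  3.12 ]
top 3 89 x [ 8.6 10.1 10.8] y [-6.3 -2.5  3.1] z [123.9 199.6]
  blade 84 x [-6.8  2.9 10.2] y [-3.1 -0.6  3. ] z [ 63.4  86.4 116.9]
   slope [0.027 0.139]
   slope [ 0.028 -3.064]
top 4 69 x [8.5 9.3 9.9] y [-3.1  0.3  5.7] z [ 82.4 155.6]
  blade 61 x [-7.5  2.1  8.2] y [0.3 2.6 3.1] z [24.  42.1 76.5]
   slope [0.016 1.013]
   slope [2.000e-03 2.219e+00]
```

```bash
python3 -m creep '[{"slide":[-0.02,0.09,0],"angular":[0,0,0]},{"slide":[0,0,0],"angular":[0,0,0]},{"slide":[0,0,0],"angular":[0,0,0]}]'
cat > look.py <<'E'
import sys
from fit import *
tag=sys.argv[1]
for n in("scene","top"):
    p,d=imaging.read_camera(n); np.savez(f"{n}{tag}.npz",p=p,d=d)
    z=np.load(n+tag+".npz"); p=z["p"].astype(int); W=cloud(n,z["d"])
    m=(p[...,0]-p[...,2]>50)&(p[...,0]-p[...,1]>25)&(W[...,2]<.3)
    L=(W[m]-rk[:3])@Rrack()*1e3; k=(abs(L[:,0])<40)&(abs(L[:,1])<30)&(L[:,2]>-10); L=L[k]
    print(n,tag,k.sum(),"x",np.percentile(L[:,0],[5,50,95]).round(1),"y",np.percentile(L[:,1],[5,50,95]).round(1),"z",np.percentile(L[:,2],[2,98]).round(1))
    A=(W.reshape(-1,3)-rk[:3])@Rrack()*1e3; zt=L[:,2].min()
    b=A[(abs(A[:,0])<14)&(abs(A[:,1])<10)&(A[:,2]>zt-62)&(A[:,2]<zt-3)&(A[:,2]>4)]
    if len(b): print("  blade",len(b),"x",np.percentile(b[:,0],[5,50,95]).round(1),"y",np.percentile(b[:,1],[5,50,95]).round(1),"z",np.percentile(b[:,2],[1,50,99]).round(1))
print(ST()["time"],ST()["tool_pos"].round(4),ST()["wrist_force"].round(1))
try: fit(tag,off=.284,rots=False)
except Exception as e: print(e)
a=overlay("scene",np.load(f"scene{tag}.npz")["p"],220,270,55,60,7,"pics/o1.png",[])
b=overlay("top",np.load(f"top{tag}.npz")["p"],400,195,55,60,7,"pics/o2.png",[])
cv2.imwrite(f"pics/look{tag}.png",np.hstack([a,b]))
E
python3 look.py 5
```

```text
time: 8.42
tool_pos: [0.4007, -0.176, 0.3417]
tcp_rot: [3.013, -0.106, 0.813]
wrist_force: [-0.0, -0.1, 0.1]
width: 0.114
scene 5 279 x [ 4.6  8.6 11.1] y [-5.8 -1.2  2.8] z [ 83.1 160.8]
  blade 143 x [-6.6  6.3 10.1] y [-5.6 -2.1  1. ] z [21.7 50.4 76.8]
top 5 71 x [8.6 9.  9.9] y [-7.  -3.7  2.3] z [ 83.2 159.2]
  blade 70 x [-6.6  3.2  9.7] y [-4.1 -1.5  2.3] z [22.2 47.6 78.4]
8.5167 [ 0.4007 -0.176   0.3414] [-0.5 -0.7 -0. ]
[-0.29  0.71] -111.27
[-0.35  0.73] -111.29
[-0.4   0.72] -111.28
[-0.29  0.71] -111.27
[-0.35  0.68] -111.29
[-0.38  0.7 ] -111.27
[-0.35  0.69] -111.29
[-0.3   0.69] -111.28
{'scene': np.float32(76.15512), 'top': np.float32(35.1484)}
tip in rack frame mm [ 1.82 -1.75 15.42] axes err deg [-0.08 -0.17 -0.05]
```

View pics/look5.png

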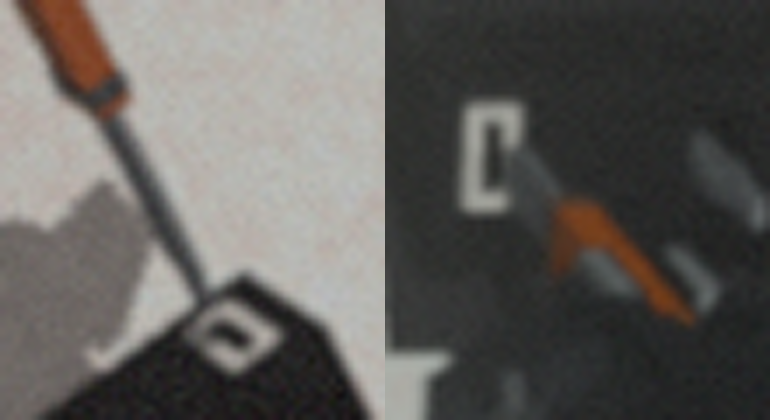

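```bash
for i in 1 2 3 4; do python3 -m creep '[{"slide":[0,0,0],"angular":[0,0,0]}]' | head -2 | tr '\n' ' '; python3 -c "
from workcell import bot
s=bot.read_state(); print(s['q'].round(4),s['joint_vel'].round(4), s['tool_pos'].round(4))"; done; python3 look.py 6 | tail -1
```

```text
time: 8.6 tool_pos: [0.4006, -0.1759, 0.3411] [-0.5662 -0.3042  2.3267  0.3869  0.6838  0.8272] [-0.0002  0.0005  0.002  -0.0012  0.0002  0.0009] [ 0.4006 -0.1759  0.3411]
time: 8.68 tool_pos: [0.4006, -0.1759, 0.341] [-0.5662 -0.3039  2.3268  0.3869  0.6837  0.8272] [-0.0012  0.0023  0.0018  0.0008 -0.0021  0.0008] [ 0.4006 -0.1759  0.341 ]
time: 8.77 tool_pos: [0.4007, -0.1759, 0.3409] [-0.566  -0.3038  2.3269  0.3869  0.6837  0.8272] [ 0.0008 -0.0004  0.0013 -0.0001 -0.0008 -0.0011] [ 0.4007 -0.1759  0.3409]
time: 8.85 tool_pos: [0.4007, -0.1759, 0.3409] [-0.566  -0.3037  2.3269  0.387   0.6837  0.8272] [ 0.0015  0.0006  0.0004 -0.0018 -0.0009 -0.001 ] [ 0.4007 -0.1759  0.3409]
tip in rack frame mm [ 0.97 -1.47 14.95] axes err deg [-0.05 -0.12 -0.05]
```

```bash
python3 -m creep '[{"slide":[-0.03,-0.065,0],"angular":[0,0,0]},{"slide":[0,0,0],"angular":[0,0,0]},{"slide":[0,0,0],"angular":[0,0,0]},{"slide":[0,0,0],"angular":[0,0,0]},{"slide":[0,0,0],"angular":[0,0,0]}]'
python3 look.py 7
```

```text
time: 9.37
tool_pos: [0.4002, -0.1741, 0.3405]
tcp_rot: [3.014, -0.106, 0.811]
wrist_force: [0.5, -0.5, -0.7]
width: 0.114
scene 7 283 x [2.6 7.4 9.8] y [-3.7  0.8  4.6] z [ 80.3 159.8]
  blade 122 x [-7.9  3.4  7.6] y [-0.8 -0.   2.5] z [11.2 39.9 67.5]
top 7 73 x [7.4 8.  8.7] y [-5.2 -1.4  4.3] z [ 83.5 163.5]
  blade 70 x [-8.5  1.7  8. ] y [-1.7  0.6  4.1] z [22.7 46.3 79.5]
9.4667 [ 0.4002 -0.1742  0.3405] [ 0.3  1.  -1.1]
[-0.83  0.75] -111.48
[-0.78  0.72] -111.45
[-0.74  0.75] -111.47
[-0.83  0.75] -111.48
[-0.78  0.73] -111.48
[-0.74  0.74] -111.47
[-0.73  0.74] -111.48
[-0.74  0.74] -111.48
{'scene': np.float32(76.376465), 'top': np.float32(35.12767)}
tip in rack frame mm [ 0.24  0.14 14.96] axes err deg [-0.06 -0.12 -0.04]
```

View pics/look7.png

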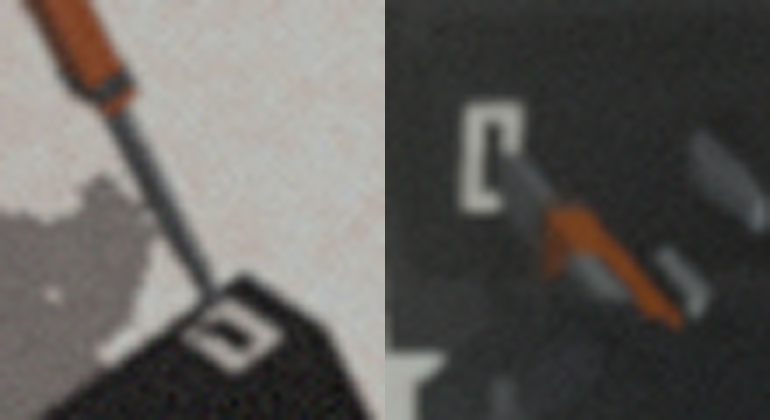

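```bash
python3 -m creep '[{"slide":[0,0,0.3],"angular":[0,0,0]},{"slide":[0,0,0.3],"angular":[0,0,0]},{"slide":[0,0,0.3],"angular":[0,0,0]},{"slide":[0,0,0],"angular":[0,0,0]},{"slide":[0,0,0],"angular":[0,0,0]}]'
python3 - <<'E'
from g import *
s=bot.read_state(); d=s["tool_pos"]-[.4002,-.1742,.3405]; print((Rtool().T@d*1e3).round(2), (Rtool().T@s["wrist_force"]).round(1),s["torque"].round(2))
E
```

```text
time: 9.88
tool_pos: [0.4115, -0.1748, 0.32]
tcp_rot: [3.016, -0.106, 0.809]
wrist_force: [-0.3, 0.2, 0.1]
width: 0.112
[-0.49 -0.23 23.44] [-0.2 -0.1 -0.2] [0.09 0.27 0.05]
```

```bash
python3 -m creep '[{"slide":[0,0,0.2],"angular":[0,0,0]},{"slide":[0,0,0.2],"angular":[0,0,0]},{"slide":[0,0,0.2],"angular":[0,0,0]},{"slide":[0,0,0],"angular":[0,0,0]},{"slide":[0,0,0],"angular":[0,0,0]}]'
python3 - <<'E'
from g import *
s=bot.read_state(); d=s["tool_pos"]-[.4002,-.1742,.3405]; print((Rtool().T@d*1e3).round(2), (Rtool().T@s["wrist_force"]).round(1),s["torque"].round(2))
E
python3 look.py 8 | grep -v "\[-"
```

```text
time: 10.3
tool_pos: [0.4189, -0.1754, 0.3075]
tcp_rot: [3.015, -0.106, 0.81]
wrist_force: [-1.1, -0.6, -0.3]
width: 0.11
[-0.27 -0.14 37.95] [-1.1  0.7 -0.2] [0.05 0.31 0.01]
10.4 [ 0.419  -0.1755  0.308 ] [ 0.8  0.  -1.5]
[0.05 1.2 ] -102.68
[0.05 1.2 ] -102.68
[5.11 2.2 ] -100.52
[5.08 2.18] -100.52
[5.   2.19] -100.52
[5.22 2.32] -100.47
{'scene': np.float32(64.20855), 'top': np.float32(38.554955)}
```

View pics/look8.png

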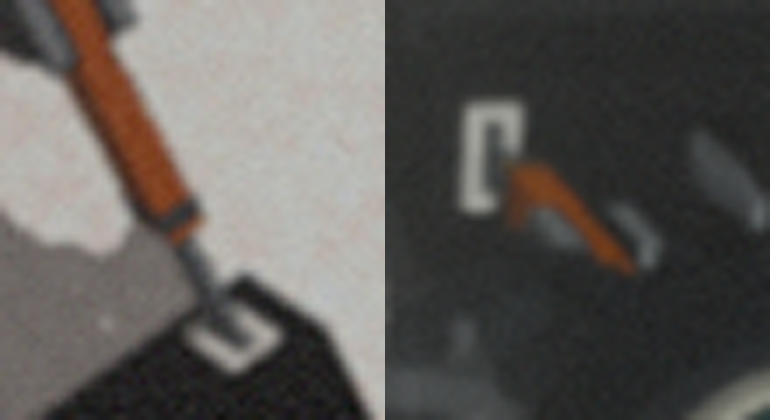

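```bash
python3 -m creep '[{"slide":[0,0,0.25],"angular":[0,0,0]},{"slide":[0,0,0.25],"angular":[0,0,0]},{"slide":[0,0,0.25],"angular":[0,0,0]},{"slide":[0,0,0.25],"angular":[0,0,0]},{"slide":[0,0,0],"angular":[0,0,0]}]'
python3 - <<'E'
from g import *
s=bot.read_state(); d=s["tool_pos"]-[.4002,-.1742,.3405]; print((Rtool().T@d*1e3).round(2), (Rtool().T@s["wrist_force"]).round(1),s["torque"].round(2))
E
python3 look.py 9 | grep  orange; python3 -m creep '[{"slide":[0,0,0],"angular":[0,0,0]}]'
```

```text
time: 10.82
tool_pos: [0.4315, -0.1761, 0.2848]
tcp_rot: [3.016, -0.106, 0.808]
wrist_force: [-0.1, 0.4, -1.2]
width: 0.109
[-0.68 -0.24 63.89] [-0.7 -0.4  1. ] [0.06 0.09 0.  ]
time: 11.0
tool_pos: [0.4315, -0.1763, 0.2863]
tcp_rot: [3.014, -0.106, 0.81]
wrist_force: [-0.2, -0.3, -0.2]
width: 0.11
```

View pics/look9.png

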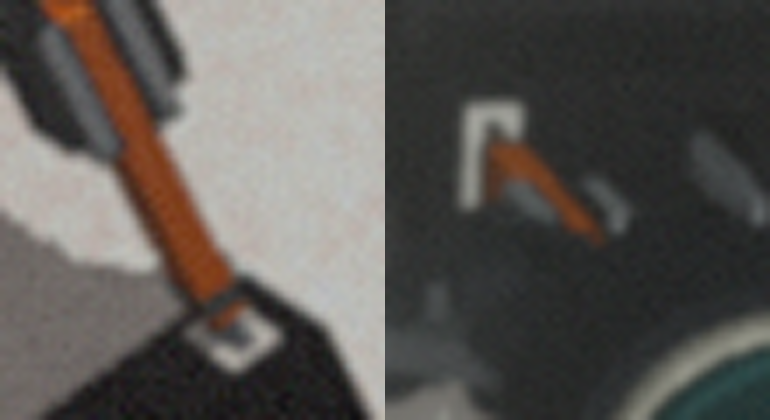

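```bash
cat > f.py <<'E'
from g import *
s=bot.read_state(); d=s["tool_pos"]-[.4002,-.1742,.3405]; print(round(s["time"],2),(Rtool().T@d*1e3).round(2), (Rtool().T@s["wrist_force"]).round(1),s["torque"].round(2),round(s["width"],3))
E
python3 -m creep '[{"slide":[0,0,0.2],"angular":[0,0,0]},{"slide":[0,0,0.1],"angular":[0,0,0]},{"slide":[0,0,0],"angular":[0,0,0]},{"slide":[0,0,0],"angular":[0,0,0]}]' >/dev/null; python3 f.py
python3 -m creep '[{"slide":[0,0,0.08],"angular":[0,0,0]},{"slide":[0,0,0],"angular":[0,0,0]},{"slide":[0,0,0],"angular":[0,0,0]}]'>/dev/null; python3 f.py
```

```text
11.33 [-3.000e-02 -4.000e-02  7.017e+01] [1.  0.3 0.6] [-0.02  0.33  0.02] 0.11
11.58 [ 0.34  0.09 71.82] [ 1.   1.1 -1.5] [0.01 0.3  0.03] 0.113
```

```bash
python3 -m creep '[{"slide":[0,0,0.08],"angular":[0,0,0]},{"slide":[0,0,0],"angular":[0,0,0]},{"slide":[0,0,0],"angular":[0,0,0]}]'>/dev/null; python3 f.py
python3 -m creep '[{"slide":[0,0,0.08],"angular":[0,0,0]},{"slide":[0,0,0],"angular":[0,0,0]},{"slide":[0,0,0],"angular":[0,0,0]}]'>/dev/null; python3 f.py
python3 look.py 10 |head -0;python3 f.py
```

```text
11.83 [ 1.5   0.26 72.45] [ -2.8  -2.  -19.7] [0.36 0.84 0.18] 0.11
12.08 [ 2.81  0.39 73.32] [ -3.1  -3.1 -29.8] [0.7  0.93 0.3 ] 0.113
12.18 [ 2.76  0.38 73.33] [ -2.4  -4.  -30. ] [0.62 0.97 0.35] 0.11Exception ignored on flushing sys.stdout:
BrokenPipeError: [Errno 32] Broken pipe
```

View pics/look10.png

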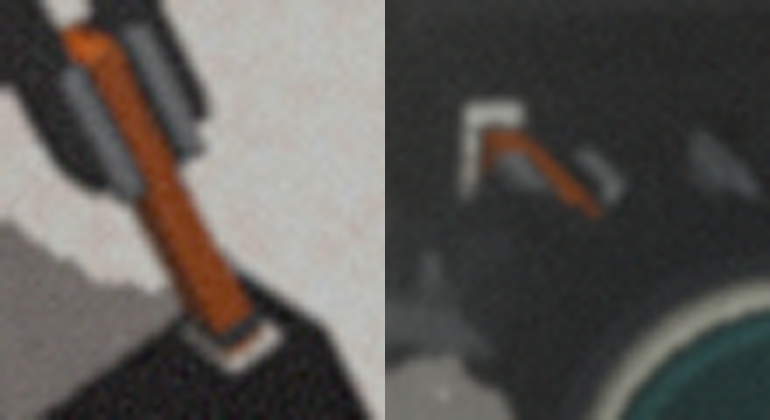

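```bash
python3 - <<'E'
from ov import *
R=Rrack(); ims=[]
for h in(0,.008):
    it=[(boxedges(rk[:3],R,.01,.005,h,.09+h),(255,255,0))]
    a=overlay("scene",np.load("scene10.npz")["p"],220,265,55,65,6,"pics/o1.png",it)
    b=overlay("top",np.load("top10.npz")["p"],400,195,30,65,6,"pics/o2.png",it); ims+=[a[:,:240],b[:,:160]]
cv2.imwrite("pics/o11.png",np.hstack(ims))
for n in("scene","top"):
    z=np.load(n+"10.npz"); p=z["p"].astype(int); W=cloud(n,z["d"])
    m=(p[...,0]-p[...,2]>50)&(p[...,0]-p[...,1]>25)
    L=(W[m]-rk[:3])@R*1e3; k=(abs(L[:,0])<40)&(abs(L[:,1])<30)&(L[:,2]>-20)&(L[:,2]<120); L=L[k]
    print(n,[np.percentile(L[:,i],[2,5,50,95,98]).round(1) for i in range(3)])
E
```

```text
scene [array([-1. ,  3.2,  9.6, 12.4, 13.5]), array([-4.6, -4.2,  0.2,  4.4,  5. ]), array([ 8.5, 10.9, 46.4, 87.6, 88.2])]
top [array([ 8.8,  8.9, 10.2, 11.4, 11.7]), array([-5.1, -5. , -3.1,  2.2,  2.8]), array([14.7, 15.5, 37.6, 82.2, 83.2])]
```

View pics/o11.png

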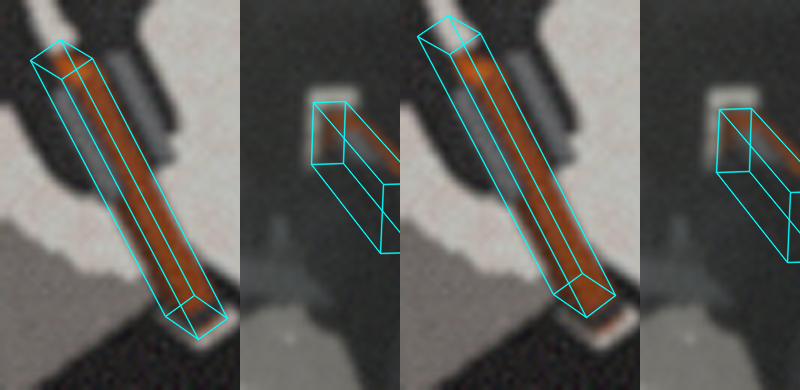

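```bash
python3 -m creep '[{"slide":[0,0,-0.06],"angular":[0,0,0]},{"slide":[0,0,-0.04],"angular":[0,0,0]},{"slide":[0,0,0],"angular":[0,0,0]},{"slide":[0,0,0],"angular":[0,0,0]}]'>/dev/null; python3 f.py
python3 -m creep '[{"slide":[0,0,0],"angular":[0,0,0]},{"slide":[0,0,0],"angular":[0,0,0]},{"slide":[0,0,0],"angular":[0,0,0]},{"slide":[0,0,0],"angular":[0,0,0]}]' 0.2 40 >/dev/null; python3 f.py
```

```text
12.52 [ 1.52  0.43 72.9 ] [ 3.4 -1.  -5.4] [ 0.02 -0.67  0.05] 0.111
12.85 [-0.93 -0.26 74.15] [-0.6 -0.8  0.3] [-0.01  0.22 -0.03] 0.398
```

Released. I'll retreat along the tool axis and look.

```bash
python3 -m creep '[{"slide":[0,0,-0.3],"angular":[0,0,0]},{"slide":[0,0,-0.6],"angular":[0,0,0]},{"slide":[0,0,-1],"angular":[0,0,0]},{"slide":[0,0,-1],"angular":[0,0,0]},{"slide":[0,0,-0.5],"angular":[0,0,0]}]'>/dev/null; python3 f.py
python3 look.py 12 >l12; head -4 l12
python3 - <<'E'
from ov import *
it=[(boxedges(rk[:3],Rrack(),.01,.005,0,.09),(255,255,0))]
a=overlay("scene",np.load("scene12.npz")["p"],170,255,105,75,4,"pics/o1.png",it)
b=overlay("scene",np.load("scene12.npz")["p"],170,255,95,75,4,"pics/o1.png",[])
c=overlay("top",np.load("top12.npz")["p"],385,165,110,100,4,"pics/o2.png",[])
cv2.imwrite("pics/o13.png",np.vstack([np.hstack([a,b])[:,:780],cv2.copyMakeBorder(c[:290],0,0,0,780-c.shape[1],cv2.BORDER_CONSTANT)]))
yd=np.radians(3.2); rel([.5446,.2295,.20],down(yd+np.pi))
E
```

```text
13.27 [  0.67   0.1  -13.99] [ 0.8 -0.5 -0.2] [-0.01  0.21  0.01] 0.401
scene 12 296 x [-2.9  6.5  9.1] y [-4.7 -0.8  3.7] z [ 9.6 88.1]
  blade 3 x [5.9 7.8 8.5] y [-4.  -0.8  4. ] z [4.  4.9 5.1]
top 12 134 x [-3.3  7.   8. ] y [-5.4 -0.2  3.6] z [15.3 92.9]
  blade 13 x [-11.4   3.    9.6] y [-4.   2.9  3.7] z [ 4.3  5.8 10. ]
t 13.37 tcp [ 0.3944 -0.1742  0.3534] q [-0.57 -0.34  2.32  0.38  0.71  0.84] w 0.4 F [1.3 0.3 0.1]
rot (4deg) [ 0.53 -7.59 -1.76]  shift after rot (25mm) [  6.901 -15.787  -0.065]  shift now axes [  4.243 -16.533   2.351]
```

View pics/o13.png

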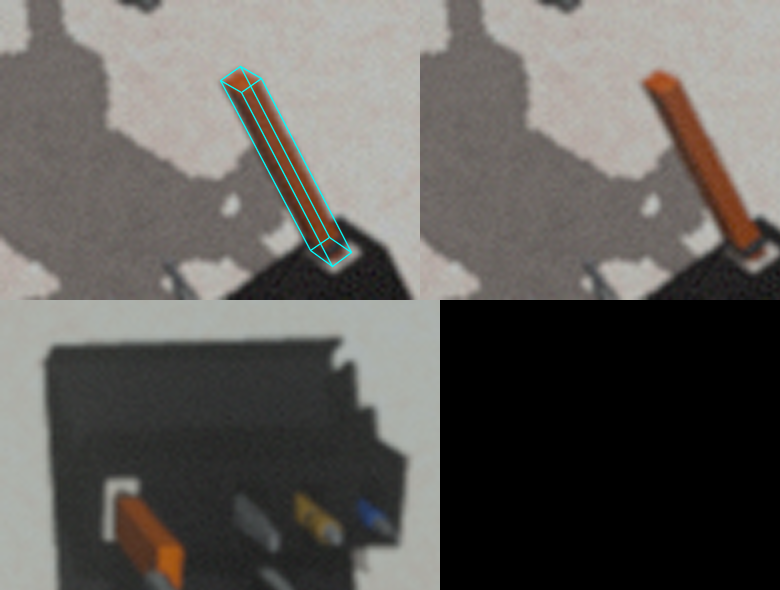

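The spatula is fully home and released, and the neighbours haven't moved. Next is the knob.

```bash
python3 -m creep '[{"slide":[0,-0.5,-0.4],"angular":[0,0,0]},{"slide":[0,-1,-0.4],"angular":[0,0,0]},{"slide":[0,-1,0],"angular":[0,0,0]},{"slide":[0,-1,0],"angular":[0,0,0]},{"slide":[0,-1,0],"angular":[0,0,0]}]' - 30 >/dev/null
python3 -m creep '[{"slide":[0,-1,0],"angular":[0.06,-0.95,-0.22]},{"slide":[0,-1,0],"angular":[0.06,-0.95,-0.22]},{"slide":[0,-1,0],"angular":[0.06,-0.95,-0.22]},{"slide":[0,-1,0],"angular":[0.06,-0.95,-0.22]},{"slide":[0,-1,0],"angular":[0.06,-0.95,-0.22]}]' >/dev/null
python3 -m creep '[{"slide":[0,-1,0],"angular":[0.06,-0.95,-0.22]},{"slide":[0,-1,0],"angular":[0.06,-0.95,-0.22]},{"slide":[0,-1,0],"angular":[0.06,-0.95,-0.22]},{"slide":[0,0,0],"angular":[0,0,0]},{"slide":[0,0,0],"angular":[0,0,0]}]' 
python3 - <<'E'
from g import *
rel([.545,.230,.165],down(np.radians(183.2)))
E
```

```text
time: 14.62
tool_pos: [0.3954, 0.14, 0.3652]
tcp_rot: [3.14, 0.092, -0.012]
wrist_force: [-0.4, -0.4, -0.1]
width: 0.399
t 14.62 tcp [0.3954 0.14   0.3652] q [ 0.28 -0.21  2.16  0.    1.19  1.79] w 0.399 F [-0.4 -0.4 -0.1]
rot (4deg) [0.01 0.11 0.04]  shift after rot (25mm) [ 6.174 -3.259  1.809]  shift now axes [ 6.196 -3.244  1.761]
```

```bash
python3 -m creep '[{"slide":[0.88,-0.46,0],"angular":[0,0.02,0]},{"slide":[0.88,-0.46,0],"angular":[0,0.02,0]},{"slide":[0.88,-0.46,0],"angular":[0,0.02,0]},{"slide":[0.88,-0.46,0],"angular":[0,0.02,0]},{"slide":[0.88,-0.46,0],"angular":[0,0.03,0]}]' -0.3 30 >/dev/null
python3 -m creep '[{"slide":[0.88,-0.46,0],"angular":[0,0,0]},{"slide":[0.88,-0.46,0],"angular":[0,0,0]},{"slide":[0,0,0.8],"angular":[0,0,0]},{"slide":[0,0,0],"angular":[0,0,0]},{"slide":[0,0,0],"angular":[0,0,0]}]' >/dev/null
python3 -m creep '[{"slide":[0,0,0],"angular":[0,0,0]},{"slide":[0,0,0],"angular":[0,0,0]}]' >/dev/null
python3 - <<'E'
from g import *
for n,b in (("scene",(345,100,110,140,5)),("top",(150,170,120,120,5))):
    p,d=imaging.read_camera(n); np.savez(f"{n}20.npz",p=p,d=d); crop(p,*b,f"pics/{n}20.png")
rel([.545,.230,.107],down(np.radians(183.2)))
i=np.hstack([cv2.resize(cv2.imread("pics/scene20.png"),(400,509)),cv2.resize(cv2.imread("pics/top20.png"),(400,509))]); cv2.imwrite("pics/b20.png",i)
# project fingertip midpoint
s=bot.read_state(); R=Ro.from_rotvec(s["tcp_rot"]).as_matrix(); 
for n in("scene","top"): print(n,proj(n,s["tool_pos"]+R@[0,0,.173]),proj(n,[.545,.230,.117]))
E
```

```text
t 15.72 tcp [0.5445 0.2276 0.3474] q [ 0.35  0.15  1.85 -0.    1.14  1.87] w 0.653 F [-0.4  0.3 -0.3]
rot (4deg) [-0.01 -0.05 -0.01]  shift after rot (25mm) [ 0.026 -0.095  3.417]  shift now axes [ 0.013 -0.093  3.417]
scene [[412.98930702 152.40704735]] [[410.26149668 173.56948973]]
top [[174.95292912 229.00542998]] [[184.38296383 236.66172166]]
```

View pics/b20.png

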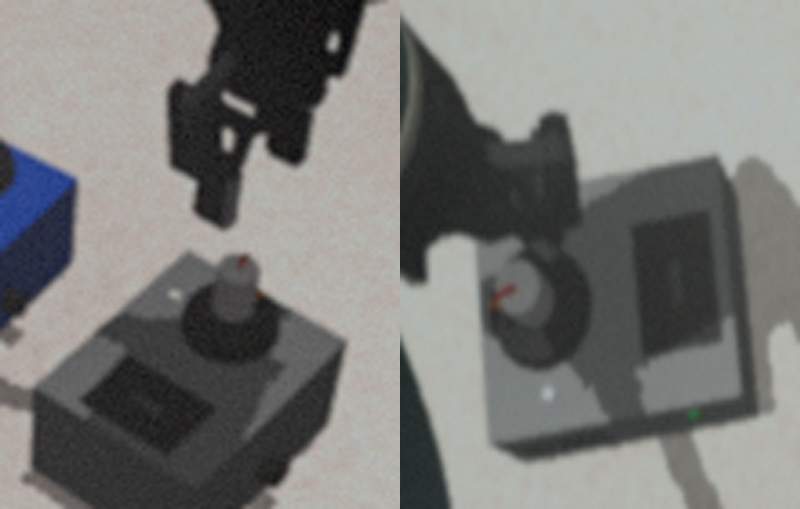

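```bash
python3 -m creep '[{"slide":[0.02,-0.09,0.7],"angular":[0,0,0]},{"slide":[0,0,0.8],"angular":[0,0,0]},{"slide":[0,0,0.6],"angular":[0,0,0]},{"slide":[0,0,0],"angular":[0,0,0]},{"slide":[0,0,0],"angular":[0,0,0]}]' >/dev/null
python3 -m creep '[{"slide":[0,0,0.4],"angular":[0,0,0]},{"slide":[0,0,0.4],"angular":[0,0,0]},{"slide":[0,0,0.35],"angular":[0,0,0]},{"slide":[0,0,0],"angular":[0,0,0]},{"slide":[0,0,0],"angular":[0,0,0]}]' >/dev/null
python3 -m creep '[{"slide":[0,0,0],"angular":[0,0,0]},{"slide":[0,0,0],"angular":[0,0,0]},{"slide":[0,0,0],"angular":[0,0,0]}]' >/dev/null
python3 - <<'E'
from g import *
for n,b in (("scene",(345,130,110,110,5)),):
    p,d=imaging.read_camera(n); np.savez(f"{n}21.npz",p=p,d=d); crop(p,*b,f"pics/{n}21.png")
rel([.545,.230,.110],down(np.radians(183.2)))
E
```

```text
t 16.85 tcp [0.5455 0.2304 0.2657] q [ 0.36  0.23  1.92 -0.    0.99  1.87] w 0.648 F [0.7 0.3 0.8]
rot (4deg) [-0.01 -0.04 -0.  ]  shift after rot (25mm) [-0.02   0.015  0.028]  shift now axes [-0.02   0.015  0.028]
```

View pics/scene21.png

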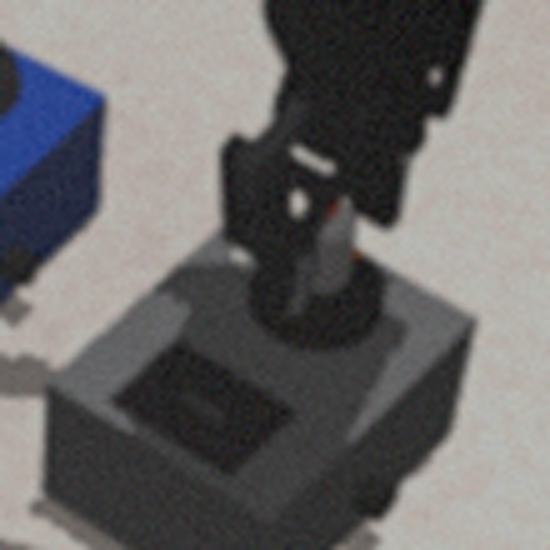

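```bash
python3 -m creep '[{"slide":[0,0,0],"angular":[0,0,0]},{"slide":[0,0,0],"angular":[0,0,0]},{"slide":[0,0,0],"angular":[0,0,0]},{"slide":[0,0,0],"angular":[0,0,0]},{"slide":[0,0,0],"angular":[0,0,0]}]' 1 25
python3 - <<'E'
from g import *
for n,b in (("scene",(345,130,110,110,5)),):
    p,d=imaging.read_camera(n); np.savez(f"{n}22.npz",p=p,d=d); crop(p,*b,f"pics/{n}22.png")
rel([.545,.230,.110],down(np.radians(183.2))); print(bot.read_state()["torque"])
E
```

```text
time: 17.27
tool_pos: [0.5453, 0.2308, 0.2656]
tcp_rot: [-3.139, -0.087, -0.004]
wrist_force: [-0.4, 3.8, 3.0]
width: 0.269
t 17.32 tcp [0.5453 0.2308 0.2656] q [0.36 0.23 1.92 0.   0.99 1.87] w 0.273 F [-0.9  3.4  2.6]
rot (4deg) [-0.02 -0.04 -0.  ]  shift after rot (25mm) [-0.012  0.031  0.024]  shift now axes [-0.012  0.031  0.024]
[0.52327197 0.19704878 0.01507441]
```

View pics/scene22.png

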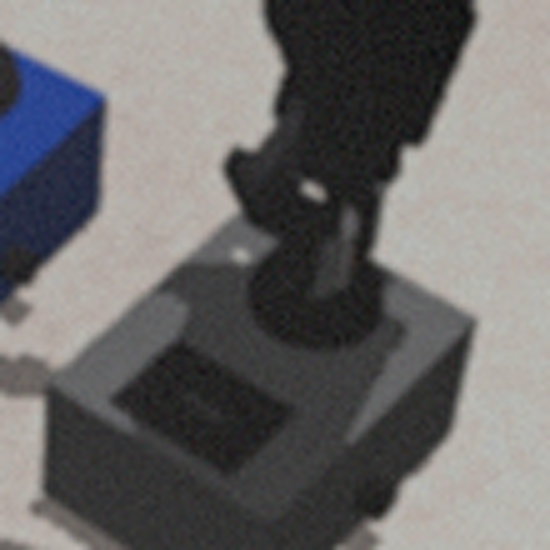

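```bash
cat > k.py <<'E'
from g import *
s=bot.read_state(); R=Ro.from_rotvec(s["tcp_rot"]).as_matrix()
print(round(s["time"],2),s["tool_pos"].round(4),"yaw",np.degrees(np.arctan2(R[1,0],R[0,0])).round(1),"F",s["wrist_force"].round(1),"T",s["torque"].round(2),"w",round(s["width"],3),"q6",s["q"][5].round(2))
E
python3 k.py
for i in 1; do python3 -m creep '[{"slide":[0,0,0],"angular":[0,0,-0.7]},{"slide":[0,0,0],"angular":[0,0,-0.8]},{"slide":[0,0,0],"angular":[0,0,-0.8]},{"slide":[0,0,0],"angular":[0,0,-0.8]},{"slide":[0,0,0],"angular":[0,0,-0.8]}]'>/dev/null; python3 k.py; done
python3 -m creep '[{"slide":[0,0,0],"angular":[0,0,-0.8]},{"slide":[0,0,0],"angular":[0,0,-0.8]},{"slide":[0,0,0],"angular":[0,0,-0.8]},{"slide":[0,0,0],"angular":[0,0,-0.8]},{"slide":[0,0,0],"angular":[0,0,-0.8]}]'>/dev/null; python3 k.py
```

```text
17.32 [0.5453 0.2308 0.2656] yaw 3.2 F [-0.9  3.4  2.6] T [0.52 0.2  0.02] w 0.273 q6 1.87
17.73 [0.5452 0.2312 0.2656] yaw 18.9 F [-1.   5.7  2.6] T [ 0.9   0.27 -0.04] w 0.27 q6 1.6
18.15 [0.545  0.2315 0.2656] yaw 34.9 F [-2.6  7.8  2.8] T [ 1.19  0.49 -0.03] w 0.27 q6 1.32
```

```bash
python3 -m creep '[{"slide":[0.02,-0.03,0],"angular":[0,0,-0.8]},{"slide":[0,0,0],"angular":[0,0,-0.8]},{"slide":[0,0,0],"angular":[0,0,-0.8]},{"slide":[0,0,0],"angular":[0,0,-0.8]},{"slide":[0,0,0],"angular":[0,0,-0.8]}]'>/dev/null; python3 k.py
python3 -m creep '[{"slide":[0,0,0],"angular":[0,0,-0.8]},{"slide":[0,0,0],"angular":[0,0,-0.8]},{"slide":[0,0,0],"angular":[0,0,-0.8]},{"slide":[0,0,0],"angular":[0,0,-0.5]},{"slide":[0,0,0],"angular":[0,0,0]}]'>/dev/null; python3 k.py
python3 - <<'E'
from g import *
for n,b in (("scene",(365,140,80,80,5)),("top",(150,190,80,80,5))):
    p,d=imaging.read_camera(n); np.savez(f"{n}23.npz",p=p,d=d); crop(p,*b,f"pics/{n}23.png")
cv2.imwrite("pics/b23.png",np.hstack([cv2.imread("pics/scene23.png"),cv2.imread("pics/top23.png")]))
E
```

```text
18.57 [0.5447 0.2322 0.2656] yaw 50.9 F [-3.5  5.8  4. ] T [ 1.    0.68 -0.01] w 0.268 q6 1.04
18.98 [0.5444 0.2324 0.2656] yaw 62.4 F [-4.5  5.8  3.6] T [1.12 0.77 0.03] w 0.274 q6 0.84
```

View pics/b23.png

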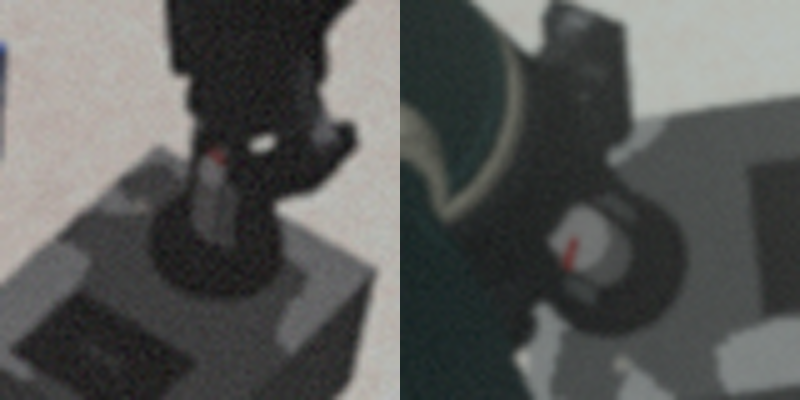

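```bash
python3 -m creep '[{"slide":[0.015,-0.025,0],"angular":[0,0,-0.6]},{"slide":[0,0,0],"angular":[0,0,-0.6]},{"slide":[0,0,0],"angular":[0,0,-0.6]},{"slide":[0,0,0],"angular":[0,0,0]}]'>/dev/null; python3 k.py
python3 -m creep '[{"slide":[0,0,0],"angular":[0,0,-0.6]},{"slide":[0,0,0],"angular":[0,0,-0.6]},{"slide":[0,0,0],"angular":[0,0,0]}]'>/dev/null; python3 k.py
python3 -m creep '[{"slide":[0,0,0],"angular":[0,0,-0.6]},{"slide":[0,0,0],"angular":[0,0,-0.6]},{"slide":[0,0,0],"angular":[0,0,0]}]'>/dev/null; python3 k.py
```

```text
19.42 [0.5442 0.2327 0.2656] yaw 69.7 F [-4.6  5.5  4.3] T [0.84 0.78 0.02] w 0.268 q6 0.72
19.67 [0.544  0.2328 0.2656] yaw 74.5 F [-4.3  5.2  4.9] T [0.82 0.86 0.  ] w 0.274 q6 0.63
19.92 [0.5439 0.2328 0.2655] yaw 79.3 F [-6.1  5.9  6.1] T [ 0.96  0.9  -0.03] w 0.272 q6 0.55
```

```bash
python3 -m creep '[{"slide":[0,0,0],"angular":[0,0,-0.5]},{"slide":[0,0,0],"angular":[0,0,0]},{"slide":[0,0,0],"angular":[0,0,0]}]'>/dev/null; python3 k.py
python3 -m creep '[{"slide":[0,0,0],"angular":[0,0,-0.5]},{"slide":[0,0,0],"angular":[0,0,0]},{"slide":[0,0,0],"angular":[0,0,0]}]'>/dev/null; python3 k.py
python3 - <<'E'
from g import *
for n,b in (("scene",(365,140,80,80,5)),("top",(150,190,80,80,5))):
    p,d=imaging.read_camera(n); np.savez(f"{n}24.npz",p=p,d=d); crop(p,*b,f"pics/{n}24.png")
cv2.imwrite("pics/b24.png",np.hstack([cv2.imread("pics/scene24.png"),cv2.imread("pics/top24.png")]))
E
```

```text
20.17 [0.5439 0.2329 0.2655] yaw 81.1 F [-5.3  7.1  4.7] T [ 1.05  0.91 -0.19] w 0.269 q6 0.51
20.42 [0.5438 0.2327 0.2655] yaw 83.1 F [-5.7  6.1  5.6] T [ 0.76  0.95 -0.19] w 0.271 q6 0.48
```

View pics/b24.png

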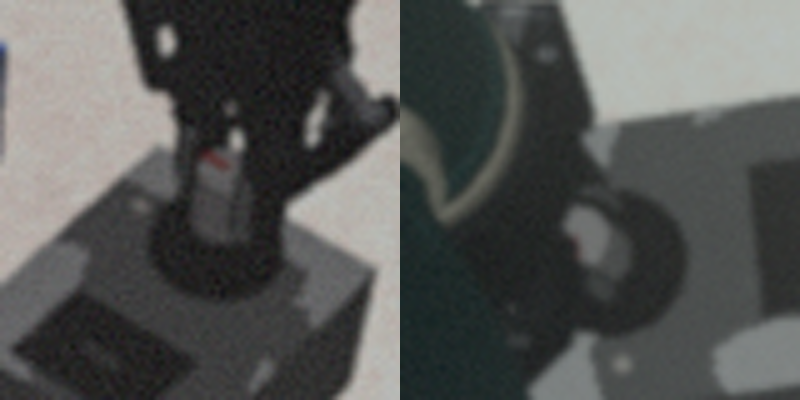

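```bash
python3 -m creep '[{"slide":[0,0,0],"angular":[0,0,-0.4]},{"slide":[0,0,0],"angular":[0,0,0]},{"slide":[0,0,0],"angular":[0,0,0]}]'>/dev/null; python3 k.py
python3 -m creep '[{"slide":[0,0,0],"angular":[0,0,0]},{"slide":[0,0,0],"angular":[0,0,0]},{"slide":[0,0,0],"angular":[0,0,0]},{"slide":[0,0,0],"angular":[0,0,0]}]' -0.3 >/dev/null; python3 k.py
python3 -m creep '[{"slide":[0,0,-0.4],"angular":[0,0,0]},{"slide":[0,0,-0.8],"angular":[0,0,0]},{"slide":[0,0,-1],"angular":[0,0,0]},{"slide":[0,0,-1],"angular":[0,0,0]},{"slide":[0,0,-0.5],"angular":[0,0,0]}]' >/dev/null; python3 k.py
python3 -m creep '[{"slide":[-1,0,0],"angular":[0,0,0]},{"slide":[-1,0,0],"angular":[0,0,0]},{"slide":[-1,0,0],"angular":[0,0,0]},{"slide":[-1,0,0],"angular":[0,0,0]},{"slide":[-1,0,0],"angular":[0,0,0]}]' >/dev/null; python3 k.py
python3 - <<'E'
from g import *
for n,b in (("scene",(345,160,100,95,6)),("top",(165,195,100,90,6))):
    p,d=imaging.read_camera(n); np.savez(f"{n}25.npz",p=p,d=d); crop(p,*b,f"pics/{n}25c.png"); cv2.imwrite(f"pics/{n}25.png",p[:,:,::-1])
cv2.imwrite("pics/b25.png",np.hstack([cv2.resize(cv2.imread("pics/scene25c.png"),(400,380)),cv2.resize(cv2.imread("pics/top25c.png"),(400,380))]))
E
```

```text
20.77 [0.5438 0.2329 0.2655] yaw 84.7 F [-5.8  6.3  5.8] T [ 0.97  0.99 -0.23] w 0.27 q6 0.45
21.1 [0.5449 0.2314 0.2649] yaw 84.8 F [-0.1 -0.5  0.3] T [ 0.04 -0.02 -0.01] w 0.65 q6 0.45
21.52 [0.5456 0.2319 0.3619] yaw 84.8 F [-0.1 -0.1 -0.2] T [ 0.06 -0.06 -0.  ] w 0.65 q6 0.45
21.93 [0.5329 0.1062 0.3577] yaw 84.8 F [ 0.   0.6 -0.6] T [ 0.04 -0.04 -0.01] w 0.648 q6 0.24
```

View pics/b25.png

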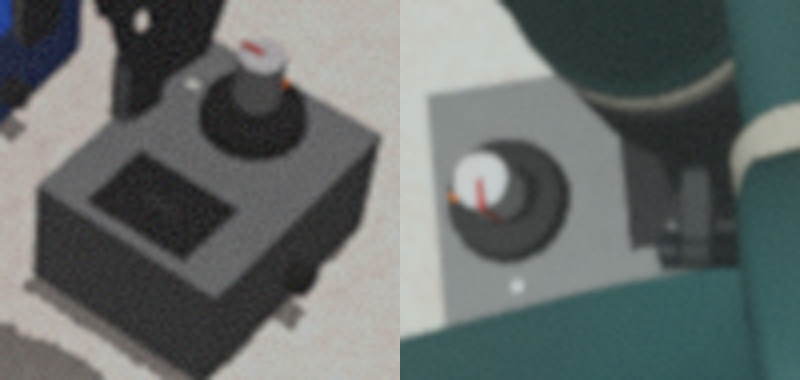

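View pics/top25.png

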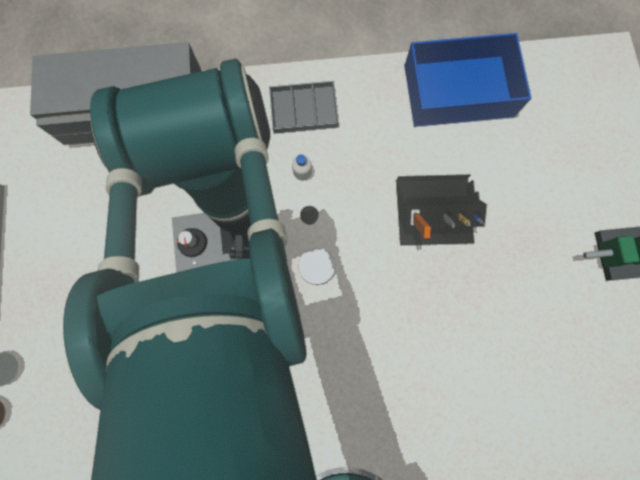

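```bash
python3 - <<'E'
from h import *
for tag in("0","25"):
  for n,c in (("top",(185,237)),("scene",(411,172))):
    p=np.load(f"{n}{tag}.npz")["p"].astype(int)
    m=np.zeros(p.shape[:2],bool); u,v=c; m[v-14:v+14,u-14:u+14]=1
    red=m&(p[...,0]-p[...,1]>40)&(p[...,0]-p[...,2]>25); mk=m&(p[...,0]-p[...,2]>60)&(p[...,1]-p[...,2]>15)
    vv,uu=np.where(red); P=np.array([atz(n,a,b,.117) for a,b in zip(uu,vv)])
    K0=np.array([.5446,.2296,.117]); r=P-K0; r=r[np.linalg.norm(r[:,:2],axis=1)<.013][:,:2]
    if len(r): 
        d=r.mean(0); U,S,V=np.linalg.svd(r-d); w=V[0]*np.sign(V[0]@d)
        for q in(d,w): print(n,tag,len(r),"pointer clockwise from box -x (deg):",(( 180+3.2)-np.degrees(np.arctan2(q[1],q[0]))+180)%360-180,end=" ")
        print()
    vm,um=np.where(mk); print("  mark px",um.mean() if len(um) else None,vm.mean() if len(vm) else None)
E
```

```text
top 0 5 pointer clockwise from box -x (deg): 75.11116407478471 top 0 5 pointer clockwise from box -x (deg): 70.48693871742591 
  mark px 178.0 241.0
scene 0 4 pointer clockwise from box -x (deg): 76.19448980193971 scene 0 4 pointer clockwise from box -x (deg): 75.4679367204335 
  mark px 416.0 180.5
top 25 12 pointer clockwise from box -x (deg): 6.7149514100051135 top 25 12 pointer clockwise from box -x (deg): 0.1323959078565622 
  mark px 177.66666666666666 241.33333333333334
scene 25 6 pointer clockwise from box -x (deg): 12.11274005852053 scene 25 6 pointer clockwise from box -x (deg): -10.692432402566396 
  mark px 416.0 180.5
```

```bash
python3 - <<'E'
from h import *
a=np.load("top0.npz")["p"];b=np.load("top25.npz")["p"];c=np.load("scene0.npz")["p"];d=np.load("scene25.npz")["p"]
def cr(p,u,v,r=17): return cv2.resize(p[v-r:v+r,u-r:u+r,::-1],(390,290),interpolation=cv2.INTER_CUBIC)
cv2.imwrite("pics/kn.png",np.vstack([np.hstack([cr(a,188,240),cr(b,188,240)]),np.hstack([cr(c,410,180),cr(d,410,180)])]))
E
```

```text
(no output)
```

View pics/kn.png

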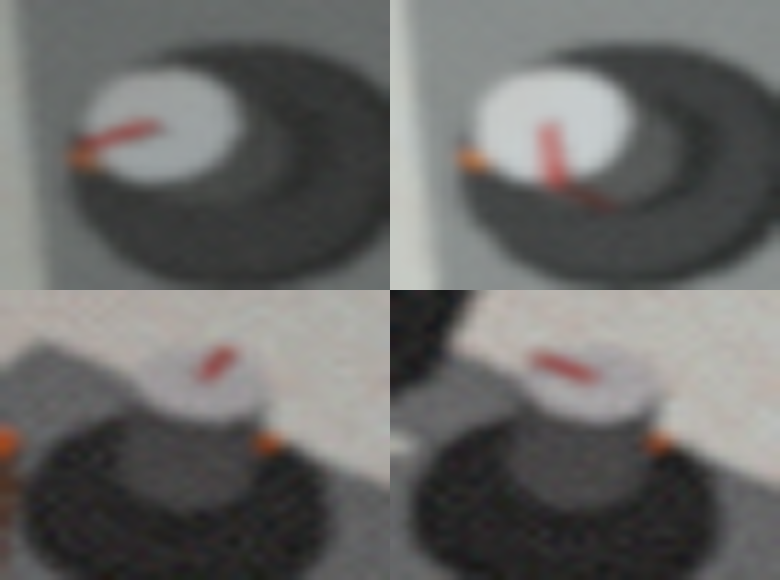

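View pics/scene25.png

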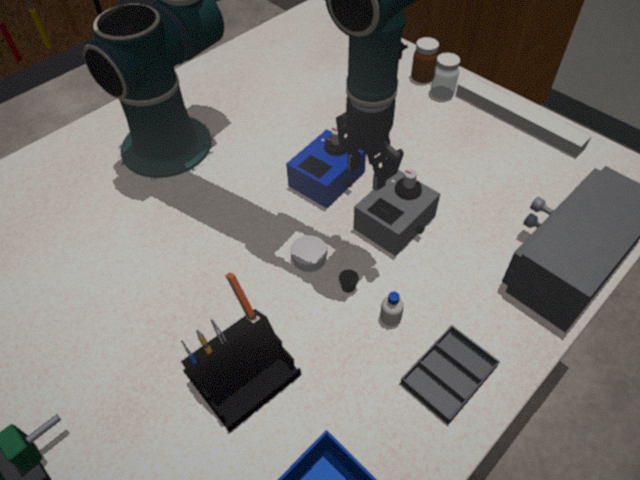

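```bash
python3 k.py; python3 -c "
from workcell import order; print(order.finish_job())"
```

```text
22.03 [0.5328 0.1045 0.3576] yaw 84.6 F [ 0.1  1.4 -0.1] T [ 0.03  0.03 -0.  ] w 0.655 q6 0.24
the job is handed in; nothing more can be done
None
```

The spatula is fully home in the white-edged slot and released, and the demagnetiser was switched off only after that. I handed the job in at 22.0 s, with the gripper open and clear of everything.

- **Spatula:** I pushed it in until the shoulder seated, at about 30 N along the slot. After I let go, the scene view with the model drawn over it matched the fully home position to about 2 mm.
- **Knob:** I turned it about 80° anticlockwise. The torque then levelled off at about 0.2 N m with the grip slipping, which I took as the stop.
- **Pointer check:** The pointer now lines up with the white dot. Fitting a line to the red pointer gave 0° in the top view and -11° in the scene view. Using the red pixels' centre instead gave 7° and 12°. These disagree, but there are only 6 to 12 pixels to measure, so I relied on the stop torque and how the pictures look.
- **Outer ring:** The orange mark is at the same pixels as before, to within half a pixel.
- **Other things on the shelf:** The neighbouring tools, tin, bottle and loupe look unmoved in the last pictures.

I misread the arm's position once while lining up over the slot, because it takes about half a second to settle. I corrected this before the blade went in.

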